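# Fit and lock the drive wheels on the robot kit's gearmotors

## Task

Fit each wheel from the orange tray, boss up, on a gearmotor shaft of its own, turning it until its keyway drops over the key and it sits fully home on the shoulder. Only when every wheel is home, take the driver and turn each wheel's lock screw clockwise a quarter turn to its stop, so that its slot points to the keyway; use the driver for this, not the fingers. Put the driver back in its block, upright and fully down, and leave the jar, battery pack, mouse and beam where they are.

Things in the scene. Friction and masses are not known exactly. Their poses are not given: they have to be found in the camera images.
- wheel1: drive wheel, 130-250 g: black tyre 68 mm across, z 0 to 20 mm; aluminium octagonal boss 36 mm across flats (a flat every 45 deg from +x), z 0 to 44. Origin: centre of underside, z up its axis. Bore 18.4 mm, open 33 mm deep from below; keyway on its +x side, 7.6 mm wide, 4 mm deep, full height, seen as a notch in the boss's upper end. Lies boss up in the tray; may be absent
- lock1 (a joint): captive quarter-turn lock screw in the top of wheel1's boss, on its axis, rad: 0 to 0.2 = open (slot square to the keyway), 1.57 = locked (slot points to the keyway), stop at 1.62; grows clockwise seen from above. Stays where left; friction about 0.06 N m. Blade in slot and wheel on key each have 0.14 rad of play. Absent with its wheel
- lock1_slot (a point): centre of the top of lock1's dark steel head (17 mm across), 43 mm above the wheel's underside, 1 mm below the boss's end; x axis along its slot, which is 4.8 mm wide, 5 mm deep, open at both ends. Turns with the screw
- wheel2: drive wheel, 130-250 g: black tyre 68 mm across, z 0 to 20 mm; aluminium octagonal boss 36 mm across flats (a flat every 45 deg from +x), z 0 to 44. Origin: centre of underside, z up its axis. Bore 18.4 mm, open 33 mm deep from below; keyway on its +x side, 7.6 mm wide, 4 mm deep, full height, seen as a notch in the boss's upper end. Lies boss up in the tray; may be absent
- lock2 (a joint): captive quarter-turn lock screw in the top of wheel2's boss, on its axis, rad: 0 to 0.2 = open (slot square to the keyway), 1.57 = locked (slot points to the keyway), stop at 1.62; grows clockwise seen from above. Stays where left; friction about 0.06 N m. Blade in slot and wheel on key each have 0.14 rad of play. Absent with its wheel
- lock2_slot (a point): centre of the top of lock2's dark steel head (17 mm across), 43 mm above the wheel's underside, 1 mm below the boss's end; x axis along its slot, which is 4.8 mm wide, 5 mm deep, open at both ends. Turns with the screw
- wheel3: drive wheel, 130-250 g: black tyre 68 mm across, z 0 to 20 mm; aluminium octagonal boss 36 mm across flats (a flat every 45 deg from +x), z 0 to 44. Origin: centre of underside, z up its axis. Bore 18.4 mm, open 33 mm deep from below; keyway on its +x side, 7.6 mm wide, 4 mm deep, full height, seen as a notch in the boss's upper end. Lies boss up in the tray; may be absent
- lock3 (a joint): captive quarter-turn lock screw in the top of wheel3's boss, on its axis, rad: 0 to 0.2 = open (slot square to the keyway), 1.57 = locked (slot points to the keyway), stop at 1.62; grows clockwise seen from above. Stays where left; friction about 0.06 N m. Blade in slot and wheel on key each have 0.14 rad of play. Absent with its wheel
- lock3_slot (a point): centre of the top of lock3's dark steel head (17 mm across), 43 mm above the wheel's underside, 1 mm below the boss's end; x axis along its slot, which is 4.8 mm wide, 5 mm deep, open at both ends. Turns with the screw
- seat1 (a point): foot of gearmotor 1's upright output shaft: middle of the shoulder (28 mm across, 48 mm above the table) on which a wheel's underside sits when home; z up, x towards the key. Shaft 16 mm across, 29 mm long above the shoulder, top 3 mm tapered; dark steel key on its lower 14 mm, 5 mm wide, standing out 3 mm. The shaft cannot be turned (self-locking worm)
- motor1: right-angle gearmotor fixed to the table: base plate 64 x 62 mm, gearbox 43 mm high, a round motor 33 mm thick lying along its +x to 95 mm from the shaft's axis. Origin: on the table under the shaft's axis
- seat2 (a point): foot of gearmotor 2's upright output shaft: middle of the shoulder (28 mm across, 48 mm above the table) on which a wheel's underside sits when home; z up, x towards the key. Shaft 16 mm across, 29 mm long above the shoulder, top 3 mm tapered; dark steel key on its lower 14 mm, 5 mm wide, standing out 3 mm. The shaft cannot be turned (self-locking worm)
- motor2: right-angle gearmotor fixed to the table: base plate 64 x 62 mm, gearbox 43 mm high, a round motor 33 mm thick lying along its +x to 95 mm from the shaft's axis. Origin: on the table under the shaft's axis
- seat3 (a point): foot of gearmotor 3's upright output shaft: middle of the shoulder (28 mm across, 48 mm above the table) on which a wheel's underside sits when home; z up, x towards the key. Shaft 16 mm across, 29 mm long above the shoulder, top 3 mm tapered; dark steel key on its lower 14 mm, 5 mm wide, standing out 3 mm. The shaft cannot be turned (self-locking worm)
- motor3: right-angle gearmotor fixed to the table: base plate 64 x 62 mm, gearbox 43 mm high, a round motor 33 mm thick lying along its +x to 95 mm from the shaft's axis. Origin: on the table under the shaft's axis
- tray: orange parts tray, fixed, 118 x 320 x 20 mm, floor 4 mm thick, three bays side by side along its y; one wheel at most in each. Origin: centre of the underside
- driver: flat-blade driver, 130 g, standing blade down in its block. Origin: middle of the blade's tip; z up to the handle; x along the blade's width (12 mm wide, 3.2 thick, 9 long). Round shank 8 mm, z 9 to 56; collar 28 mm across, z 56 to 61; square grey handle 22 x 22 mm, flats facing x and y, z 61 to 136
- stand: wooden tool block, fixed, 46 x 46 x 60 mm with one upright 17 mm round hole right through its middle; the driver's collar rests on its top (the tip is then 4 mm above the table). Origin: centre of the underside
- jar: bystander: clear jar with white lid, 52 mm across, 75 mm high
- pack: bystander: black battery pack 64 x 34 x 30 mm
- mouse: bystander: black computer mouse 100 x 56 x 30 mm
- beam: bystander: grey perforated beam 16 x 128 x 15 mm
There are look-alikes about, which are no part of the job. What is shaped like the wheel1 but green is not meant.

How it is judged (in metres and radians):
On the way, in this order (a step that is already met when the one before it is completed fails the run):
1. every wheel present is fully home on a shaft, its lock screw still open (((horizontal distance between wheel1 and seat1 below 0.004 m and z of wheel1 in the frame of seat1 between -0.004 and 0.004 m and angle between wheel1's own z axis and vertical below 0.08 rad) or (horizontal distance between wheel1 and seat2 below 0.004 m and z of wheel1 in the frame of seat2 between -0.004 and 0.004 m and angle between wheel1's own z axis and vertical below 0.08 rad) or (horizontal distance between wheel1 and seat3 below 0.004 m and z of wheel1 in the frame of seat3 between -0.004 and 0.004 m and angle between wheel1's own z axis and vertical below 0.08 rad)) and ((horizontal distance between wheel2 and seat1 below 0.004 m and z of wheel2 in the frame of seat1 between -0.004 and 0.004 m and angle between wheel2's own z axis and vertical below 0.08 rad) or (horizontal distance between wheel2 and seat2 below 0.004 m and z of wheel2 in the frame of seat2 between -0.004 and 0.004 m and angle between wheel2's own z axis and vertical below 0.08 rad) or (horizontal distance between wheel2 and seat3 below 0.004 m and z of wheel2 in the frame of seat3 between -0.004 and 0.004 m and angle between wheel2's own z axis and vertical below 0.08 rad)) and ((horizontal distance between wheel3 and seat1 below 0.004 m and z of wheel3 in the frame of seat1 between -0.004 and 0.004 m and angle between wheel3's own z axis and vertical below 0.08 rad) or (horizontal distance between wheel3 and seat2 below 0.004 m and z of wheel3 in the frame of seat2 between -0.004 and 0.004 m and angle between wheel3's own z axis and vertical below 0.08 rad) or (horizontal distance between wheel3 and seat3 below 0.004 m and z of wheel3 in the frame of seat3 between -0.004 and 0.004 m and angle between wheel3's own z axis and vertical below 0.08 rad)) and value of joint each of lock1, lock2, lock3 below 0.5 rad), for 0.2 s.
2. every lock screw is turned to locked, the wheels still home (((horizontal distance between wheel1 and seat1 below 0.004 m and z of wheel1 in the frame of seat1 between -0.004 and 0.004 m and angle between wheel1's own z axis and vertical below 0.08 rad) or (horizontal distance between wheel1 and seat2 below 0.004 m and z of wheel1 in the frame of seat2 between -0.004 and 0.004 m and angle between wheel1's own z axis and vertical below 0.08 rad) or (horizontal distance between wheel1 and seat3 below 0.004 m and z of wheel1 in the frame of seat3 between -0.004 and 0.004 m and angle between wheel1's own z axis and vertical below 0.08 rad)) and ((horizontal distance between wheel2 and seat1 below 0.004 m and z of wheel2 in the frame of seat1 between -0.004 and 0.004 m and angle between wheel2's own z axis and vertical below 0.08 rad) or (horizontal distance between wheel2 and seat2 below 0.004 m and z of wheel2 in the frame of seat2 between -0.004 and 0.004 m and angle between wheel2's own z axis and vertical below 0.08 rad) or (horizontal distance between wheel2 and seat3 below 0.004 m and z of wheel2 in the frame of seat3 between -0.004 and 0.004 m and angle between wheel2's own z axis and vertical below 0.08 rad)) and ((horizontal distance between wheel3 and seat1 below 0.004 m and z of wheel3 in the frame of seat1 between -0.004 and 0.004 m and angle between wheel3's own z axis and vertical below 0.08 rad) or (horizontal distance between wheel3 and seat2 below 0.004 m and z of wheel3 in the frame of seat2 between -0.004 and 0.004 m and angle between wheel3's own z axis and vertical below 0.08 rad) or (horizontal distance between wheel3 and seat3 below 0.004 m and z of wheel3 in the frame of seat3 between -0.004 and 0.004 m and angle between wheel3's own z axis and vertical below 0.08 rad)) and value of joint each of lock1, lock2, lock3 above 1.25 rad), for 0.2 s.
At the end, for the whole second after the job is handed in: Every wheel is on its own shaft, within 4 mm of the shoulder and of the shaft's axis, tilt under 0.08 rad; its lock reads over 1.25 rad; the driver stands in its block, within 10 mm of the block's middle, tilt under 0.15 rad, tip under 10 mm above the table; all at rest (all of step 2 and linear speed of each of wheel1, wheel2, wheel3, driver below 0.02 m/s and horizontal distance between driver and stand below 0.01 m and z of driver in the frame of stand below 0.01 m and angle between driver's own z axis and vertical below 0.15 rad); the robot touches nothing.
It fails at once if a bystander (jar, battery pack, mouse, beam) is moved more than 30 mm (distance of any of jar, pack, mouse, beam from where it was at the start of the episode above 0.03 m).
It fails at once if a lock screw is pushed with the fingers (contact force between any of lock1, lock2, lock3 and the fingers above 4 N).
Of wheel1, wheel2, wheel3 only 2 to 3 are there at a start; the rules pass over those that are not, and their reading is None.
At some moment in a run one of wheel1, wheel2, wheel3 may be knocked a few centimetres aside while the robot is not near it.
It also fails if it takes over 210 s, if anything falls off the work surface, if the arm or the gripper's body presses on something with over 40 N, if the wrist force passes 120 N, or if a joint passes its speed limit or range.

## Robot

A 6-joint arm with a two-finger parallel gripper is mounted at the origin on the work surface. World frame = base frame: x ahead of the robot, y to its left, z up, the work surface at z = 0. Lengths are in mm, angles in degrees, forces in N, time in s.
With the tool pointing down it reaches from about 300 to 850 mm from the base axis. Payload 4.2 kg.
Tool frame: the origin (TCP) lies at the very end of the fingers, on their centre line; the grasp point (between the pads) lies 19 mm behind it (env.tcp_to_grasp is the distance from the TCP to the grasp point, in mm); z points along the fingers, y is the line along which they close (so a half turn about z gives the same grasp; the last joint's range is limited). The gripper opens to 91 mm and grips with 3 to 60 N. Pads are 32 mm wide; open, the fingers measure 118 mm over their backs; the gripper's body (76 mm by 178 mm) begins 60 mm behind the grasp point.
Start: joints at [72.708, 18.312, 89.639, -0, 72.044, -1.146], TCP at [159.902, 552.339, 181.576] pointing down, gripper open.
Joint ranges: [-177.97, 177.97], [-48.28, 115.42], [12.27, 149.76], [-77.06, 257.06], [2.81, 150.46], [-146.56, 146.56]. Speed limits (degrees/s): [147.25, 147.25, 180, 180, 180, 180].

## Interface

Orientations are given as [roll, pitch, yaw] about the fixed x, y, z axes, in that order (R = Rz(yaw) Ry(pitch) Rx(roll)).
In Python, from workcell import env gives the robot as it stands.
- The arm moves only by the tool move_arm, never from a script. Its argument "plan" is a list of rows, each a list of 3 entries, a list of its own where there are three numbers: the shift along the world's x, y, z in cm, then the turn about the world's z in degrees, then the closure, from 0 (fully open) to 1 (shut). In form: [[[x, y, z], turn, claw], ...]. A call has 1 to 5 rows; each row shifts and turns the commanded pose from where the row before left it; what a row does not reach is not made up. A row lasts 1/10 s, in which the tool goes at most 50 mm and 8.59 degrees, less where a joint would pass 70% of its speed; a pose out of reach is approached as far as the arm can. A call is refused whole if a number of a shift passes 5 or a number of a turn 8.59, either way. A call with a gripper value outside its range is refused whole. The fingers move at their own pace and stop on an object; "squeeze" is the grip in N (left out, the last holds). Time passes only in rows, so rows that do not move let the fingers close. It gives the time, the measured TCP pose, the force, the opening and the grip force at its end, in the units of the state.
- env.state(): the state, without advancing time (a new reading comes with each control period).
- env.grab_frame(name): name is "scene" or "top" or "wrist"; returns a dict with "frame" (400x640x3 uint8, red, green, blue), "z_map" (400x640 float32, mm along the optical axis (not along the pixel's ray), 0 where there is no reading), "fovy" (degrees; the focal length in pixels is half the picture's height over the tangent of half this angle, whatever the lens; pixels are square), "cx", "cy" (the principal point, pixels), "position" and "orientation" of the camera in the world. Camera axes: x right, y down, z forward; pixel columns grow to the right and rows downward; lengths in mm; the calibration is good to about 2 mm. A picture is of the moment at which its call begins.
- env.job_done(): hands the job in; it is judged then, once.
Trained networks look in a picture, given as the dict that the camera call returned (one of the last four; its "shot" number tells which), for a name from the list of things; names that differ only in an ending like _2 or _b are one class to them, and where a whole thing is asked for, a point or a joint stands for the part that bears it (a point fixed in the world has none). Each returns a list of dicts, best first, with "score" (0 to 1); they miss things now and then, are a little off and sometimes report something else, mostly with a low value. They report only what shows in the picture. A call takes as long as a camera call. They do not tell look-alikes from the thing itself.
- env.search_frame(picture, label): "point" ([column, row] in pixels, amid what is visible of it).
- env.landmark_of(picture, label): "point" ([column, row] in pixels: a listed point, or the origin of a listed thing).
The state is a dict: "time_s": time; "qpos": joint angles; "qvel": joint speeds; "effort": joint torques, N m; "ee_pos": TCP position; "ee_rot": TCP orientation; "force": force on the tool from outside, world axes, zero at the start; "torque": the same for the moment, N m; "gripper_width": finger opening in mm; "gripper_force": force on a finger pad.
Only numpy, scipy, OpenCV 4.12 (cv2) and the standard library are available. Lean on these libraries where they do the work, as an engineer would, in place of code of your own. Each camera call takes 0.05 s, during which the arm holds its last target. There are 200 camera calls.

## Working session

There is one attempt and no reset: what is moved stays moved. The work goes in short steps, Python scripts to look and compute and a tool call to move; the robot and the scene stay as the last step left them, time stands still between calls to the robot, and variables do not carry over. Pictures are saved under pics/ and viewed, at most 14 in all, crops included, and the job is handed in when it is done.

Besides the shell and the picture viewer there is one more tool, called after "Emit:" as name(argument=value, ...) on one line, values as JSON. move_arm: Moves the arm, as the interface text tells. Its arguments: {"type":"object","properties":{"plan":{"type":"array","items":{"type":"array"}},"squeeze":{"type":"number"}},"required":["plan"]}

```bash
mkdir -p pics
cat > h.py <<'E'
import numpy as np, cv2
from scipy.spatial.transform import Rotation as R
from workcell import env
def cam(p):
    o=np.array(p["orientation"]); 
    Rm=o if o.shape==(3,3) else R.from_euler('xyz',o,degrees=True).as_matrix()
    f=p["frame"].shape[0]/2/np.tan(np.radians(p["fovy"])/2)
    return Rm,np.array(p["position"]),f
def ray(p,c,r):
    Rm,t,f=cam(p); return Rm@np.array([(c-p["cx"])/f,(r-p["cy"])/f,1.]),t
def atz(p,c,r,z):
    d,t=ray(p,c,r); return t+d*(z-t[2])/d[2]
def dep(p,c,r):
    d,t=ray(p,c,r); z=p["z_map"][int(round(r)),int(round(c))]; return t+d*z
def proj(p,X):
    Rm,t,f=cam(p); q=Rm.T@(np.array(X)-t); return q[0]/q[2]*f+p["cx"],q[1]/q[2]*f+p["cy"]
def save(p,n,box=None,s=1):
    im=p["frame"][:,:,::-1]
    if box: im=im[box[1]:box[3],box[0]:box[2]]
    cv2.imwrite("pics/"+n,cv2.resize(im,None,fx=s,fy=s,interpolation=cv2.INTER_CUBIC))
E
python3 - <<'E'
from h import *
for n in ("top","scene"):
    p=env.grab_frame(n); save(p,n+"0.png",None,1.25)
    print(n,p["position"],p["orientation"],p["fovy"],p["cx"],p["cy"])
    for l in ("wheel1","lock1_slot","seat1","motor1","driver","stand","jar","pack","mouse","beam","tray"):
        print(l,[(np.round(d["point"]).astype(int).tolist(),round(d["score"],2),np.round(dep(p,*np.clip(d["point"],0,[639,399]))).astype(int).tolist()) for d in env.landmark_of(p,l)][:7])
print(env.state())
E
```

```text
top [ 384.39261411  -33.64373852 1002.0538972 ] [-169.07407981   -0.69978481  -89.20379076] 52.84215262987809 307.82945650219284 198.9821670539174
wheel1 [([342, 231], 0.75, [492, -125, 49]), ([459, 282], 0.73, [377, -397, 49]), ([430, 231], 0.6, [494, -333, 51]), ([158, 212], 0.26, [531, 317, 44])]
lock1_slot [([466, 288], 0.5, [364, -416, 42]), ([433, 229], 0.4, [501, -344, 41])]
seat1 [([149, 213], 0.6, [526, 332, 58]), ([243, 201], 0.49, [562, 114, 49]), ([250, 202], 0.41, [559, 95, 51]), ([200, 201], 0.4, [555, 211, 70])]
motor1 [([205, 202], 0.85, [557, 205, 49]), ([251, 202], 0.59, [560, 94, 50]), ([161, 215], 0.56, [525, 308, 45])]
driver [([291, 205], 0.76, [550, -3, 64])]
stand [([294, 207], 0.78, [547, -11, 64])]
jar [([298, 134], 0.61, [724, -17, 71])]
pack [([249, 132], 0.84, [744, 109, 29])]
mouse [([398, 303], 0.78, [328, -257, 32])]
beam [([214, 279], 0.86, [375, 184, 1])]
tray [([382, 231], 0.89, [498, -228, 3])]
scene [980.51012023 696.94890904 783.04985462] [-130.29142984    0.70983228  148.8567219 ] 49.01162196553847 312.3545172669738 196.6481994565728
wheel1 [([2
[... 692 characters left out ...]
70], 0.79, [514, -238, 3])]
{'time_s': 1.2, 'qpos': array([ 7.27071961e+01,  1.83116990e+01,  8.96390153e+01,  4.47050553e-04,
        7.20425647e+01, -1.14570109e+00]), 'qvel': array([ 0.06453356, -0.0604183 ,  0.09701159,  0.01223949, -0.0405178 ,
        0.16060559]), 'effort': array([-1.85576428e-03, -4.12351370e+01, -2.32228714e+01,  7.25580286e-02,
        3.76470422e-02, -1.75608115e-07]), 'ee_pos': array([159.91303893, 552.34538357, 181.57784023]), 'ee_rot': array([ 1.79993272e+02, -2.90817560e-04,  1.63852759e+02]), 'force': array([0.15713145, 0.20856339, 0.15237773]), 'torque': array([ 0.00563293,  0.00196855, -0.02250946]), 'gripper_force': 0.0, 'gripper_width': 91.11530927659038}
```

View pics/top0.png

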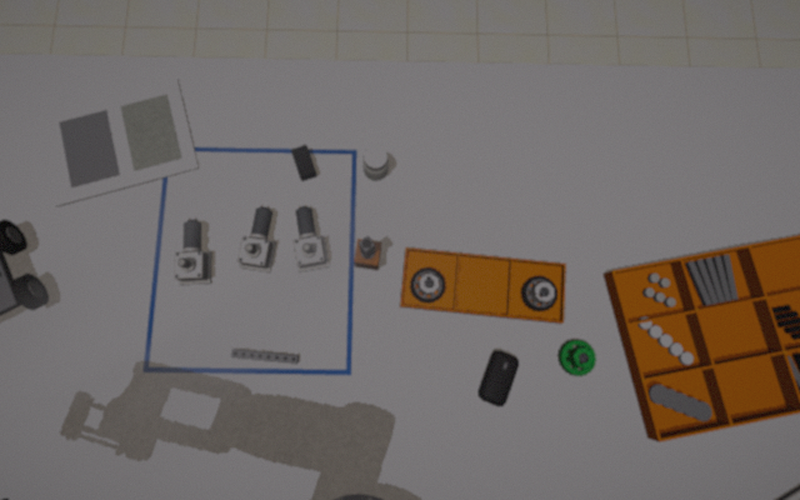

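View pics/scene0.png

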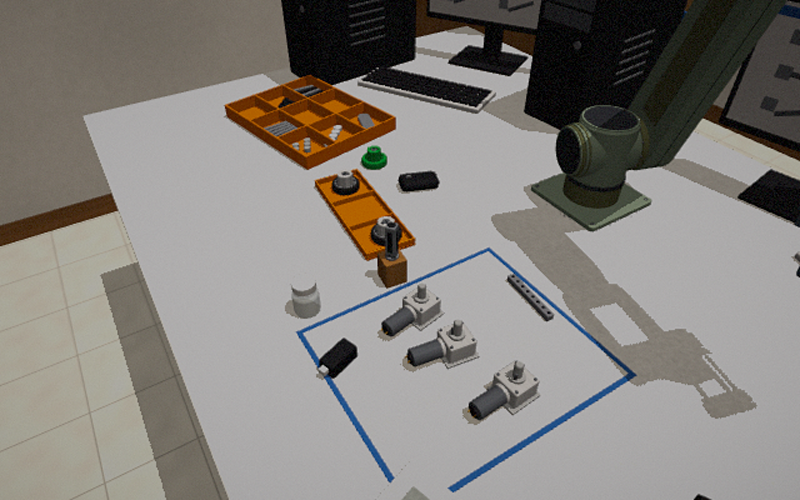

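Run:
```python
from h import *
p=env.grab_frame("wrist"); Rm,t,f=cam(p)
s=env.state(); T=R.from_euler('xyz',s["ee_rot"],degrees=True).as_matrix()
print(p["position"],p["fovy"],p["cx"],p["cy"],f)
print("cam in tool",T.T@(t-s["ee_pos"])); print(T.T@Rm)
print(atz(p,320,200,0), T)
```

```text
[ 83.99022695 575.26878614 384.52595743] 59.33605729940745 321.03522747840066 202.7180002472772 351.0923969049588
cam in tool [  79.28737231    0.93511318 -202.94654734]
[[ 3.18339214e-04 -9.60527770e-01 -2.78183935e-01]
 [ 9.99999497e-01  5.70432800e-04 -8.25272283e-04]
 [ 9.51382187e-04 -2.78183533e-01  9.60527468e-01]]
[187.46509786 543.78101846   0.        ] [[-9.60561993e-01  2.78065920e-01  3.43079348e-05]
 [ 2.78065922e-01  9.60561989e-01  8.76854094e-05]
 [-8.57257402e-06  9.37671392e-05 -9.99999996e-01]]
```

Emit:
move_arm(plan=[[[5, -5, 2], 8, 0], [[5, -5, 2], 8, 0], [[5, -5, 2], 0, 0], [[5, -5, 2], 0, 0], [[5, -5, 0], 0, 0]])

```text
time_s: 1.75
ee_pos: [332.8, 380.8, 238.1]
ee_rot: [179.8, 0.2, 179.8]
force: [0.7, 0.7, -0.4]
gripper_width: 91.1
gripper_force: 0.0
```

Emit:
move_arm(plan=[[[5, -5, -1], 0, 0], [[5, -5, -1], 0, 0], [[5, -5, -1], 0, 0], [[4, -5, -1], 0, 0], [[0, 0, 0], 0, 0]])

```text
time_s: 2.25
ee_pos: [469.6, 233.0, 205.9]
ee_rot: [-179.8, -0.0, 179.4]
force: [-1.0, 0.7, 0.6]
gripper_width: 90.9
gripper_force: 0.0
```

Emit:
move_arm(plan=[[[0, 0, 0], 0, 0], [[0, 0, 0], 0, 0]])

```text
time_s: 2.45
ee_pos: [466.4, 238.5, 207.4]
ee_rot: [180.0, -0.0, 179.8]
force: [0.3, 0.6, 0.7]
gripper_width: 90.9
gripper_force: 0.0
```

Emit:
move_arm(plan=[[[3, -3, -1], 0, 0], [[3, -3, -1], 0, 0], [[2, -3, -1], 0, 0], [[0, 0, 0], 0, 0], [[0, 0, 0], 0, 0]])

```text
time_s: 2.95
ee_pos: [546.4, 148.9, 177.2]
ee_rot: [180.0, -0.0, 179.8]
force: [-0.2, 1.1, 0.5]
gripper_width: 90.9
gripper_force: 0.0
```

Run:
```python
from h import *
p=env.grab_frame("wrist"); save(p,"w1.png",None,1.25); print(env.state()["ee_pos"])
for l in ("seat1","motor1"):
    for d in env.landmark_of(p,l): print(l,np.round(d["point"],1),round(d["score"],2),np.round(atz(p,*d["point"],48 if l=="seat1" else 0),1))
```

```text
[546.21685985 149.27419981 177.53398357]
seat1 [517.7 169.5] 0.81 [530.7 338.2  48. ]
seat1 [278.2 207.2] 0.8 [567.8 107.3  48. ]
seat1 [386.1 204.3] 0.68 [565.1 213.8  48. ]
motor1 [284.9 193.6] 0.98 [566.5 109.2   0. ]
motor1 [487.7 164.7] 0.8 [534.5 331.8   0. ]
motor1 [180.6 187.3] 0.68 [558.9  -6.7   0. ]
motor1 [378.1 191.3] 0.67 [564.1 213.3   0. ]
```

View pics/w1.png

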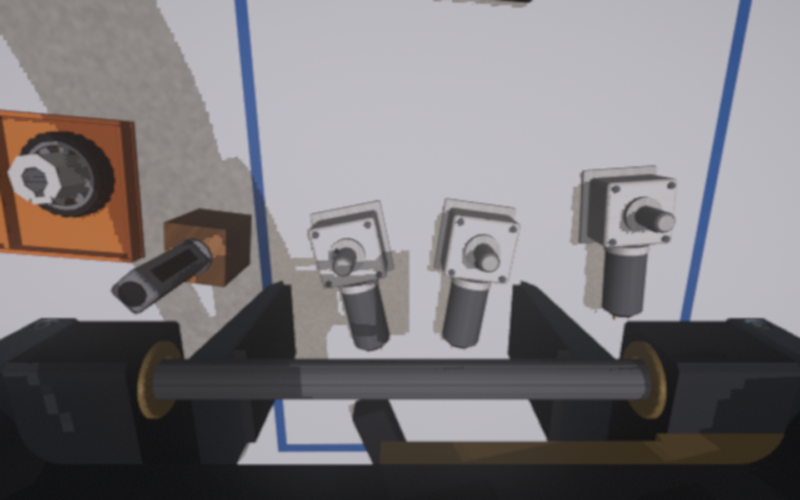

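Run:
```python
from h import *
p=env.grab_frame("wrist")
im=p["frame"][:,:,::-1]; 
a=[cv2.resize(im[c[1]-35:c[1]+35,c[0]-35:c[0]+35],(380,380),interpolation=cv2.INTER_CUBIC) for c in [(278,205),(388,204)]]
x=np.hstack(a); cv2.imwrite("pics/c1.png",np.clip(x.astype(float)*1.3,0,255).astype(np.uint8))
# depth: shaft tops
Rm,t,f=cam(p)
v,u=np.mgrid[0:400,0:640]; z=p["z_map"]
d=np.stack([(u-p["cx"])/f*z,(v-p["cy"])/f*z,z],-1)@Rm.T+t
for s in [(568,107),(565,214),(531,338)]:
    m=(z>0)&(np.hypot(d[...,0]-s[0],d[...,1]-s[1])<30)
    q=d[m]; top=q[q[:,2]>72]; print(s,"top n",len(top),top.mean(0).round(1),top[:,2].max(), "shoulder", np.median(q[(q[:,2]>44)&(q[:,2]<52),2]))
    k=q[(q[:,2]>50)&(q[:,2]<63)]; rel=k[:,:2]-np.array(s); print("mid",len(k),k.mean(0).round(1))
```

```text
(568, 107) top n 3235 [549.9 103.1 251.5] 299.81758596602793 shoulder 47.421771994161986
mid 92 [559.7 105.7  57.6]
(565, 214) top n 2279 [550.7 199.4 240.7] 292.16626992257875 shoulder 47.46182982311399
mid 88 [560.3 210.   57.1]
(531, 338) top n 251 [532.4 334.9  75.5] 78.14238061131618 shoulder 47.3880312570343
mid 136 [531.6 331.2  56.5]
```

View pics/c1.png

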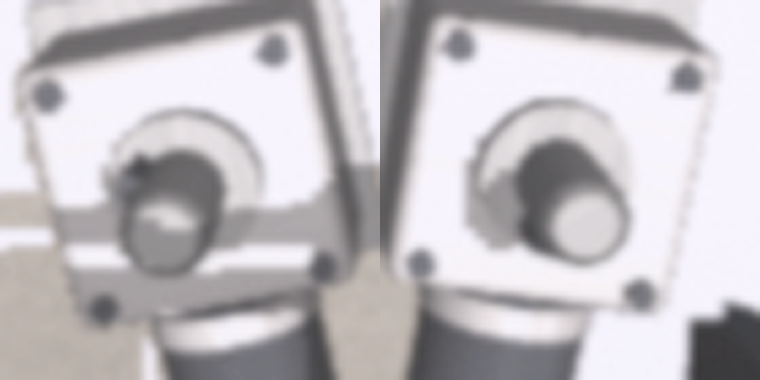

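Emit:
move_arm(plan=[[[3.3, -1.4, -2.5], 0, 0], [[3.3, -1.4, -2.5], 0, 0], [[3.3, -1.4, -2.5], 0, 0], [[0, 0, 0], 0, 0], [[0, 0, 0], 0, 0]])

```text
time_s: 3.65
ee_pos: [645.3, 106.4, 101.5]
ee_rot: [180.0, -0.1, 179.8]
force: [0.7, 0.6, -0.1]
gripper_width: 91.1
gripper_force: 0.0
```

```bash
cat >> h.py <<'E'
def cloud(p):
    Rm,t,f=cam(p); v,u=np.mgrid[0:400,0:640]; z=p["z_map"]
    d=np.stack([(u-p["cx"])/f*z,(v-p["cy"])/f*z,z],-1)@Rm.T+t
    d[z<=0]=-999; return d
def ortho(p,c,z,half,n,name=None,s=8):
    "rectified picture of plane z around c: rows = +x up, cols = y to the left; s px/mm"
    k=int(2*half*s); j,i=np.meshgrid(np.arange(k),np.arange(k))
    X=np.stack([c[0]+half-i/s, c[1]+half-j/s, np.full(i.shape,float(z))],-1)
    Rm,t,f=cam(p); q=(X-t)@Rm
    m1=(q[...,0]/q[...,2]*f+p["cx"]).astype(np.float32); m2=(q[...,1]/q[...,2]*f+p["cy"]).astype(np.float32)
    return cv2.remap(p["frame"][:,:,::-1].copy(),m1,m2,cv2.INTER_CUBIC)
E
python3 - <<'E'
from h import *
p=env.grab_frame("wrist"); np.save("m3.npy",p,allow_pickle=True); print(env.state()["ee_pos"])
for l in ("seat1",):
    for d in env.landmark_of(p,l): print(l,np.round(d["point"],1),round(d["score"],2),np.round(atz(p,*d["point"],48),1))
c=(560,107)
d=cloud(p); m=(np.hypot(d[...,0]-c[0],d[...,1]-c[1])<25)
q=d[m]; T=q[(q[:,2]>72)&(q[:,2]<85)]; print("top",len(T),T.mean(0).round(1),(T.min(0)+T.max(0))/2)
S=q[(q[:,2]>46)&(q[:,2]<50)];print("sh",len(S),np.median(S[:,2]))
E
```

```text
[645.3963107  106.67883773 102.67177906]
seat1 [322.1 102.5] 0.88 [567.1 108.2  48. ]
seat1 [470.2  94.9] 0.61 [562.4 211.7  48. ]
seat1 [342.2 300.2] 0.31 [724.3 124.4  48. ]
top 496 [565.3 106.6  75.9] [565.35781615 106.56014066  75.54894259]
sh 758 47.82983303548107
```

Emit:
move_arm(plan=[[[0, 3.6, 0], 0, 0], [[0, 3.6, 0], 0, 0], [[0, 3.5, 0], 0, 0], [[0, 0, 0], 0, 0], [[0, 0, 0], 0, 0]])

```text
time_s: 4.25
ee_pos: [645.3, 214.0, 103.7]
ee_rot: [180.0, 0.1, 179.9]
force: [-0.5, 0.0, 0.0]
gripper_width: 91.1
gripper_force: 0.0
```

Run:
```python
from h import *
p=env.grab_frame("wrist"); np.save("m2.npy",p,allow_pickle=True); print(env.state()["ee_pos"])
for l in ("seat1",):
    for d in env.landmark_of(p,l): print(l,np.round(d["point"],1),round(d["score"],2),np.round(atz(p,*d["point"],48),1))
o=[]
for n,c in (("m3.npy",(560,107)),("m2.npy",(560,212))):
    p=np.load(n,allow_pickle=True).item()
    d=cloud(p); m=(np.hypot(d[...,0]-c[0],d[...,1]-c[1])<25)
    q=d[m]; T=q[(q[:,2]>72)&(q[:,2]<85)]; print("top",len(T),T.mean(0).round(1),(T.min(0)+T.max(0))/2)
    o.append(ortho(p,T.mean(0),48,24,0))
cv2.imwrite("pics/c2.png",np.hstack(o))
```

```text
[645.41820657 212.96327762 103.50296364]
seat1 [495.7  48.6] 0.9 [532.1 333.7  48. ]
seat1 [319.3  97.8] 0.87 [564.1 213.7  48. ]
seat1 [167.9 102.7] 0.81 [567.3 106.4  48. ]
top 496 [565.3 106.6  75.9] [565.35781615 106.56014066  75.54894259]
top 499 [562.4 213.8  76. ] [562.33702569 213.66890877  75.3564608 ]
```

View pics/c2.png

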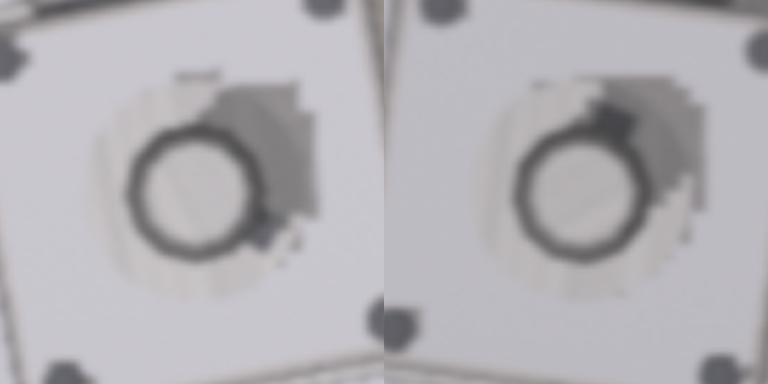

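Emit:
move_arm(plan=[[[-1, -2, 4.4], 0, 0], [[-1, -3.8, 2.3], 0, 0], [[-0.9, -4.7, 0], 0, 0], [[-0.9, -4.7, 0], 0, 0], [[-0.9, -4.7, 0], 0, 0]])

```text
time_s: 4.85
ee_pos: [597.9, 10.9, 170.1]
ee_rot: [-180.0, 0.1, 179.7]
force: [0.7, -0.1, -0.4]
gripper_width: 91.2
gripper_force: 0.0
```

Emit:
move_arm(plan=[[[-0.9, -4.7, 0], 0, 0], [[-0.9, -4.7, -0.5], 0, 0], [[-0.9, -4.5, -1], 0, 0], [[0, 0, -4], 0, 0], [[0, 0, 0], 0, 0]])

```text
time_s: 5.35
ee_pos: [567.2, -126.8, 110.3]
ee_rot: [179.9, -0.5, 179.5]
force: [0.0, 0.3, 0.3]
gripper_width: 91.1
gripper_force: 0.0
```

Run:
```python
from h import *
p=env.grab_frame("wrist"); np.save("wA.npy",p,allow_pickle=True); print(env.state()["ee_pos"],env.state()["ee_rot"])
for l in ("wheel1","lock1_slot"):
    for d in env.landmark_of(p,l): print(l,np.round(d["point"],1),round(d["score"],2),np.round(atz(p,*d["point"],47 if 'lock' in l else 4),1))
d=cloud(p); m=(np.hypot(d[...,0]-492,d[...,1]+125)<60)
q=d[m]; T=q[(q[:,2]>43)&(q[:,2]<55)]; print("top",len(T),T.mean(0).round(1),(T.min(0)+T.max(0))/2)
cv2.imwrite("pics/a.png",ortho(p,T.mean(0),48,36,0))
# keys
for n,c in (("m3.npy",(565.3,106.3)),("m2.npy",(562.4,213.3))):
    p=np.load(n,allow_pickle=True).item(); g=ortho(p,c,60,24,0).astype(int).sum(2)/3
    k=g.shape[0]; i,j=np.mgrid[0:k,0:k]; x=(k/2-i)/8; y=(k/2-j)/8; r=np.hypot(x,y)
    th=np.degrees(np.arctan2(y,x)); w=(r>9.6)&(r<11.5)&(g<110); print(n,w.sum(), np.degrees(np.angle(np.exp(1j*np.radians(th[w])).mean())))
    rr=[]
    for a in range(0,360,10): rr.append(int(g[(r>9.6)&(r<11.2)&(abs((th-a+180)%360-180)<5)].mean()))
    print(rr)
```

```text
[ 569.3351197  -126.05584502  112.72619969] [179.91362567  -0.29525705 179.62998827]
wheel1 [323.5 118.5] 0.66 [ 501.5 -123.1    4. ]
wheel1 [ 63.4 106.8] 0.56 [ 490.1 -344.4    4. ]
lock1_slot [ 22.  109.8] 0.92 [ 491.9 -344.8   47. ]
top 1673 [ 503.3 -125.8   47.6] [ 504.26740745 -125.62638553   46.62600867]
m3.npy 139 -115.42726823058786
[182, 188, 194, 192, 193, 193, 194, 192, 189, 189, 189, 189, 190, 192, 196, 195, 196, 195, 197, 192, 189, 190, 189, 144, 127, 114, 124, 127, 128, 128, 128, 129, 131, 131, 128, 152]
m2.npy 685 -25.222549075773916
[165, 180, 182, 182, 183, 182, 179, 178, 178, 178, 179, 182, 185, 184, 185, 184, 186, 181, 179, 180, 180, 184, 186, 183, 180, 180, 172, 150, 122, 121, 123, 123, 103, 79, 80, 106]
```

View pics/a.png

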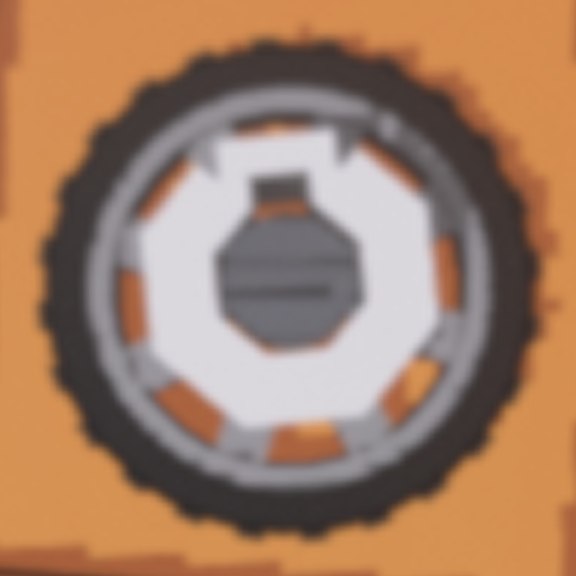

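Emit:
move_arm(plan=[[[-3.2, 0, -2], 3, 0], [[-3.2, 0, -2], 2.9, 0], [[0, 0, -2.5], 0, 0], [[0, 0, 0], 0, 0], [[0, 0, 0], 0, 0]])

```text
time_s: 6.0
ee_pos: [509.8, -125.2, 50.9]
ee_rot: [-179.9, 0.2, -174.3]
force: [-0.2, -0.1, 1.1]
gripper_width: 90.8
gripper_force: 0.0
```

Run:
```python
from h import *
s=env.state(); print(s["ee_pos"],s["ee_rot"],s["qpos"].round(1))
```

```text
[ 509.84812591 -125.15212334   50.9255924 ] [-1.79939018e+02  1.79356195e-01 -1.74262556e+02] [ -15.1   20.7  107.     0.    52.1 -110.8]
```

Emit:
move_arm(plan=[[[-0.5, -0.1, -1.2], 0, 0], [[0, 0, -1.2], 0, 0], [[0, 0, 0], 0, 0], [[0, 0, 0], 0, 0]])

```text
time_s: 6.4
ee_pos: [503.8, -126.4, 25.6]
ee_rot: [-180.0, 0.1, -174.3]
force: [0.4, -1.1, 0.5]
gripper_width: 91.1
gripper_force: 0.0
```

Emit:
move_arm(plan=[[[0, 0, 0], 0, 1], [[0, 0, 0], 0, 1], [[0, 0, 0], 0, 1], [[0, 0, 0], 0, 1], [[0, 0, 0], 0, 1]], squeeze=30)

```text
time_s: 6.9
ee_pos: [502.9, -126.4, 25.2]
ee_rot: [180.0, 0.0, -174.3]
force: [0.2, 0.0, 0.6]
gripper_width: 54.1
gripper_force: 0.0
```

Run:
```python
from h import *
s=env.state(); print(s["ee_pos"],s["ee_rot"],s["gripper_width"],s["gripper_force"])
p=env.grab_frame("wrist"); np.save("hA.npy",p,allow_pickle=True)
cv2.imwrite("pics/hA.png",ortho(p,s["ee_pos"],48,26,0))
```

```text
[ 502.93556411 -126.36961689   25.24328695] [ 1.79999450e+02  9.50948277e-03 -1.74331003e+02] 54.11720327970116 0.0
```

View pics/hA.png

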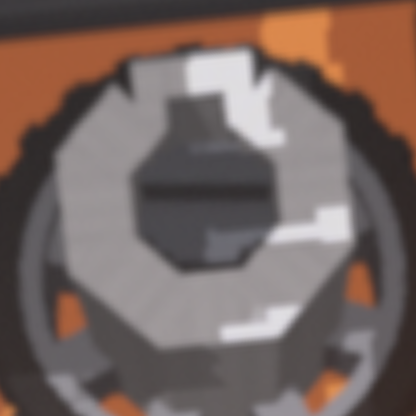

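Emit:
move_arm(plan=[[[0.15, 0, 0.1], 0, 0.2], [[0, 0, 0], 0, 1], [[0, 0, 0], 0, 1], [[0, 0, 0], 0, 1], [[0, 0, 0], 0, 1]])

```text
time_s: 7.45
ee_pos: [504.3, -126.3, 26.1]
ee_rot: [180.0, -0.0, -174.3]
force: [0.8, -0.1, -0.2]
gripper_width: 29.1
gripper_force: 0.0
```

Emit:
move_arm(plan=[[[0, 0, 0], 0, 1], [[0, 0, 0], 0, 1]])

```text
time_s: 7.65
ee_pos: [504.4, -126.3, 26.1]
ee_rot: [180.0, -0.0, -174.3]
force: [0.1, 0.5, -0.0]
gripper_width: 13.1
gripper_force: 0.0
```

```bash
cat > inhand.py <<'E'
from h import *
s=env.state(); print(s["ee_pos"],s["ee_rot"],s["gripper_width"],s["gripper_force"],s["force"],s["time_s"])
p=env.grab_frame("wrist"); d=cloud(p); e=s["ee_pos"]
m=(np.hypot(d[...,0]-e[0],d[...,1]-e[1])<26)&(abs(d[...,2]-e[2]-22)<4); T=d[m]
# boss top ring: min enclosing circle on image pixels
rel=(T-e)@R.from_euler('xyz',s["ee_rot"],degrees=True).as_matrix()
print("top z rel",np.median(rel[:,2]),"x",rel[:,0].min(),rel[:,0].max(),"y",rel[:,1].min(),rel[:,1].max(),len(T))
E
python3 inhand.py
```

```text
[ 504.35471989 -126.30289997   26.14662105] [ 1.79993273e+02 -2.29562924e-03 -1.74331161e+02] 13.115444543510874 0.0 [ 0.07332072  0.47687623 -0.04337934] 7.65
top z rel -21.16354431315773 x -18.032813834044806 18.677844051025154 y -12.472759010030916 13.176324322472318 1405
```

Run:
```python
from h import *
p=env.grab_frame("wrist"); save(p,"h2.png",None,1.25); print(env.state()["gripper_width"])
```

```text
5.473670619955576
```

View pics/h2.png

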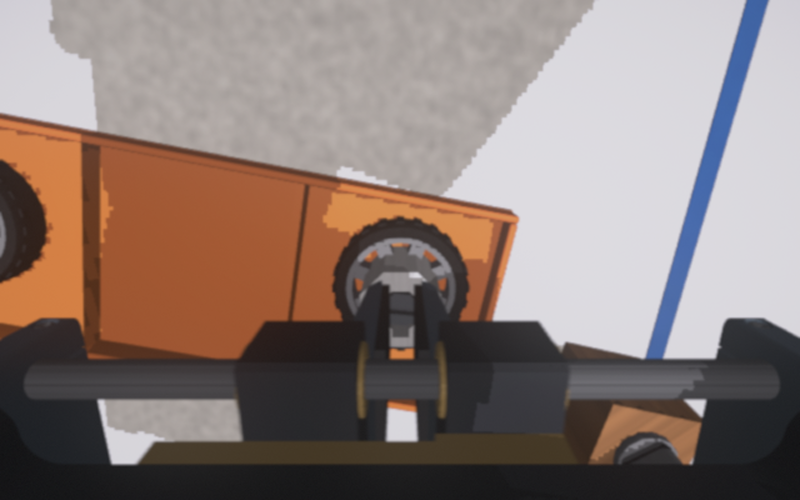

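Run:
```python
from h import *
p=env.grab_frame("wrist"); s=env.state(); print(s["gripper_width"],s["force"],s["gripper_force"])
d=cloud(p); e=s["ee_pos"]; T=R.from_euler('xyz',s["ee_rot"],degrees=True).as_matrix()
rel=(d-e)@T
for r in range(214,282,6):
    print(r,[tuple(rel[r,c].round().astype(int)) for c in (285,297,305,315,321,330,340,350)])
```

```text
2.049280075890742 [-0.20191516 -0.18522926  0.50548464] 0.0
214 [(np.int64(11), np.int64(-22), np.int64(6)), (np.int64(11), np.int64(-14), np.int64(7)), (np.int64(17), np.int64(-8), np.int64(-13)), (np.int64(18), np.int64(-2), np.int64(-16)), (np.int64(19), np.int64(1), np.int64(-17)), (np.int64(18), np.int64(6), np.int64(-16)), (np.int64(14), np.int64(12), np.int64(-3)), (np.int64(11), np.int64(19), np.int64(8))]
220 [(np.int64(7), np.int64(-22), np.int64(6)), (np.int64(12), np.int64(-13), np.int64(-7)), (np.int64(17), np.int64(-8), np.int64(-23)), (np.int64(17), np.int64(-2), np.int64(-23)), (np.int64(16), np.int64(1), np.int64(-20)), (np.int64(17), np.int64(6), np.int64(-22)), (np.int64(15), np.int64(12), np.int64(-16)), (np.int64(7), np.int64(19), np.int64(6))]
226 [(np.int64(-3), np.int64(-24), np.int64(23)), (np.int64(12), np.int64(-12), np.int64(-20)), (np.int64(18), np.int64(-7), np.int64(-35)), (np.int64(13), np.int64(-2), np.int64(-21)), (np.int64(13), np.int64(1), np.int64(-22)), (np.int64(13), np.int64(6), np.int64(-21)), (np.int64(13), np.int64(11), np.int64(-21)), (np.i
[... 2608 characters left out ...]
-8), np.int64(-125)), (np.int64(38), np.int64(-5), np.int64(-125)), (np.int64(18), np.int64(-5), np.int64(-87)), (np.int64(15), np.int64(-1), np.int64(-80)), (np.int64(-15), np.int64(1), np.int64(-23)), (np.int64(16), np.int64(4), np.int64(-83)), (np.int64(18), np.int64(8), np.int64(-87)), (np.int64(39), np.int64(8), np.int64(-126))]
280 [(np.int64(38), np.int64(-7), np.int64(-129)), (np.int64(38), np.int64(-5), np.int64(-127)), (np.int64(18), np.int64(-5), np.int64(-90)), (np.int64(13), np.int64(-1), np.int64(-81)), (np.int64(-44), np.int64(1), np.int64(23)), (np.int64(17), np.int64(4), np.int64(-89)), (np.int64(33), np.int64(6), np.int64(-119)), (np.int64(39), np.int64(8), np.int64(-130))]
```

Emit:
move_arm(plan=[[[0, 0, 3], 0, 0.5], [[0, 0, 4], 0, 0.5], [[0, 0, 0], 0, 0.5], [[0, 0, 0], 0, 0.5], [[0, 0, 0], 0, 0.5]])

```text
time_s: 8.3
ee_pos: [503.4, -126.1, 95.2]
ee_rot: [180.0, -0.1, -174.3]
force: [-0.6, -0.3, 1.2]
gripper_width: 38.7
gripper_force: 0.0
```

Run:
```python
from h import *
p=env.grab_frame("wrist"); s=env.state(); print(env.tcp_to_grasp,s["gripper_width"],s["force"],s["ee_pos"],s["ee_rot"])
d=cloud(p); e=s["ee_pos"]; T=R.from_euler('xyz',s["ee_rot"],degrees=True).as_matrix()
rel=(d-e)@T
m=(abs(rel[...,1])>5)&(abs(rel[...,1])<60)&(abs(rel[...,0])<20)&(rel[...,2]<20)&(rel[...,2]>-150)
for y0 in range(-60,60,10):
    q=rel[m&(rel[...,1]>y0)&(rel[...,1]<=y0+10)]
    if len(q): 
        i=q[:,2].argsort()[::-1][:5]; print(y0,len(q),np.percentile(q[:,2],[90,98,100]).round(1),q[i[:2]].round(1).tolist())
save(p,"h3.png",None,1.25)
```

```text
18.8 42.99262723560235 [0.50285566 0.27766598 0.05707385] [ 503.28282587 -126.02454409   94.88582181] [ 1.79936723e+02 -1.49277405e-01 -1.74331097e+02]
-50 98 [-134.  -133.7 -133.5] [[17.4, -40.1, -133.5], [18.6, -43.8, -133.5]]
-40 269 [-134.  -133.8  -78.6] [[17.5, -30.2, -78.6], [17.5, -30.0, -79.4]]
-30 2382 [-53.8 -38.6 -31.5] [[16.0, -20.9, -31.5], [16.0, -20.4, -31.6]]
-20 1129 [-40.1 -33.6 -31. ] [[-6.6, -18.5, -31.0], [16.1, -18.8, -31.8]]
20 3360 [-46.1 -35.3 -32.2] [[16.2, 23.2, -32.2], [16.2, 21.6, -32.2]]
30 144 [-61.8 -55.3 -51.8] [[17.0, 30.6, -51.8], [17.6, 30.1, -51.8]]
```

View pics/h3.png

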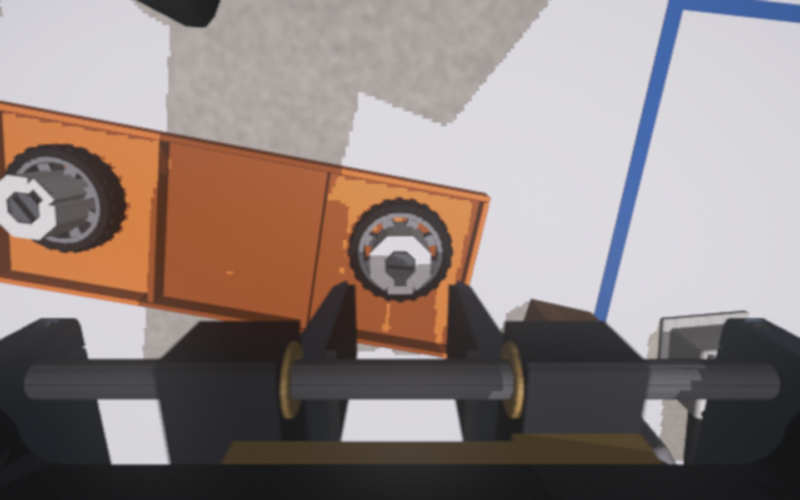

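Emit:
move_arm(plan=[[[0.1, 0, -3], 0, 0.35], [[0, 0, -4], 0, 0.35], [[0, 0, -2], 0, 0.35], [[0, 0, 0], 0, 0.35], [[0, 0, 0], 0, 0.35]])

```text
time_s: 8.85
ee_pos: [505.1, -126.2, 5.7]
ee_rot: [180.0, -0.1, -174.3]
force: [-0.3, 0.8, 1.1]
gripper_width: 59.3
gripper_force: 0.0
```

Emit:
move_arm(plan=[[[0.05, 0, -0.5], 0, 0.35], [[0, 0, -0.4], 0, 0.35], [[0, 0, 0], 0, 0.7]])

```text
time_s: 9.15
ee_pos: [505.9, -126.3, -2.7]
ee_rot: [-180.0, 0.0, -174.3]
force: [0.5, 0.1, 0.5]
gripper_width: 53.7
gripper_force: 0.0
```

Emit:
move_arm(plan=[[[0, 0, 0], 0, 0.8], [[0, 0, 0], 0, 0.8], [[0, 0, 0], 0, 0.8], [[0, 0, 0], 0, 0.8]])

```text
time_s: 9.55
ee_pos: [506.1, -126.4, -2.5]
ee_rot: [-180.0, 0.0, -174.3]
force: [-0.0, -0.2, 2.7]
gripper_width: 35.9
gripper_force: 30.0
```

Emit:
move_arm(plan=[[[0, 0, 2], 0, 0.8], [[0, 0, 4], 0, 0.8], [[0, 0, 4.8], -6, 0.8], [[0, 0, 4.8], -6, 0.8], [[1, 4, 1], -6, 0.8]])

```text
time_s: 10.05
ee_pos: [518.8, -89.9, 168.8]
ee_rot: [-179.9, 0.6, 167.1]
force: [1.4, 0.8, -2.4]
gripper_width: 35.7
gripper_force: 30.0
```

```bash
cat > inhand.py <<'E'
from h import *
s=env.state(); print(s["ee_pos"],s["ee_rot"],s["gripper_width"],s["gripper_force"],s["force"],s["time_s"])
p=env.grab_frame("wrist"); d=cloud(p); e=s["ee_pos"]; np.save("ih.npy",p,allow_pickle=True)
T=R.from_euler('xyz',s["ee_rot"],degrees=True).as_matrix()
rel=(d-e)@T
q=rel[(abs(rel[...,0])<22)&(abs(rel[...,1])<14)&(rel[...,2]>-60)&(rel[...,2]<-40)]
print("boss top z",np.median(q[:,2]),"x",np.percentile(q[:,0],[0.5,99.5]),len(q))
# rectified tool-frame picture at boss top height: up=-toolx, right=+tooly, 8px/mm
zt=np.median(q[:,2]); k=44*8; i,j=np.mgrid[0:k,0:k]
X=np.stack([(i-k/2)/8.,(j-k/2)/8.,np.full(i.shape,zt)],-1)@T.T+e
Rm,t,f=cam(p); w=(X-t)@Rm
o=cv2.remap(p["frame"][:,:,::-1].copy(),(w[...,0]/w[...,2]*f+p["cx"]).astype(np.float32),(w[...,1]/w[...,2]*f+p["cy"]).astype(np.float32),cv2.INTER_CUBIC)
import sys; cv2.imwrite("pics/"+sys.argv[1],cv2.resize(o,None,fx=1.5,fy=1.5))
E
python3 inhand.py ih1.png
```

```text
[518.76167628 -89.9111558  168.77125827] [-179.88706234    0.63519366  167.14303188] 35.689078122780636 29.992923201061785 [ 1.41128457  0.79956235 -2.36025821] 10.05
boss top z -49.755191430357925 x [-11.20571929  20.51144743] 3332
```

View pics/ih1.png

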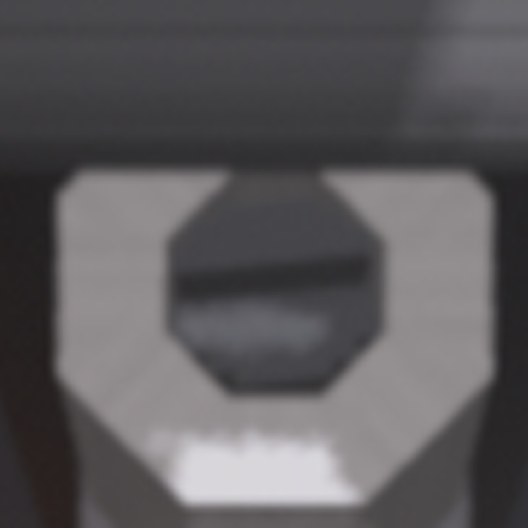

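Emit:
move_arm(plan=[[[0.7, 4.9, 0], -4, 0.8], [[0.7, 4.9, 0], -4, 0.8], [[0.7, 4.9, 0], -3, 0.8], [[0.7, 4.9, 0], 0, 0.8], [[0.7, 4.9, 0], 0, 0.8]])

```text
time_s: 10.6
ee_pos: [550.1, 160.5, 162.2]
ee_rot: [-179.9, -0.1, 156.7]
force: [1.4, 0.0, -2.3]
gripper_width: 35.7
gripper_force: 30.0
```

Emit:
move_arm(plan=[[[0.7, 4.2, -2], 0, 0.8], [[0, 0, -4], 0, 0.8], [[0, 0, -2], 0, 0.8], [[0, 0, 0], 0, 0.8], [[0, 0, 0], 0, 0.8]])

```text
time_s: 11.1
ee_pos: [557.7, 200.6, 82.9]
ee_rot: [-180.0, -0.0, 156.7]
force: [-0.9, -0.8, -1.5]
gripper_width: 35.6
gripper_force: 30.0
```

Emit:
move_arm(plan=[[[0.64, 1.08, 0], -0.7, 0.8], [[0, 0, 0], 0, 0.8], [[0, 0, 0], 0, 0.8]])

```text
time_s: 11.4
ee_pos: [565.2, 211.9, 84.3]
ee_rot: [179.9, 0.1, 156.0]
force: [-0.0, 0.0, -2.9]
gripper_width: 35.9
gripper_force: 30.0
```

Emit:
move_arm(plan=[[[0, 0, -0.8], 0, 0.8], [[0, 0, 0], 0, 0.8]])

```text
time_s: 11.6
ee_pos: [563.3, 211.0, 74.1]
ee_rot: [-179.9, -0.1, 156.0]
force: [0.8, -0.3, -2.4]
gripper_width: 35.3
gripper_force: 30.0
```

Emit:
move_arm(plan=[[[0, 0, -0.4], 0, 0.8], [[0, 0, -0.3], 0, 0.8], [[0, 0, 0], 0, 0.8]])

```text
time_s: 11.9
ee_pos: [563.8, 211.2, 67.5]
ee_rot: [-180.0, -0.1, 156.0]
force: [-0.1, -0.8, -2.7]
gripper_width: 35.6
gripper_force: 30.0
```

```bash
python3 -c "
from h import *
s=env.state(); print(s['ee_pos'],s['ee_rot'],s['force'],s['torque'],s['qvel'])"
```

```text
[563.8352082  211.24859796  67.48260815] [-1.79953655e+02 -5.49501798e-02  1.55964029e+02] [-0.06199936 -0.84404015 -2.7412642 ] [ 0.03126305 -0.02896536  0.00660744] [ 0.08013164 -0.30325703 -0.6422338  -0.05768746  0.25302405 -0.02295031]
```

Emit:
move_arm(plan=[[[0, 0, -0.4], 0, 0.8], [[0, 0, -0.4], 0, 0.8], [[0, 0, 0], 0, 0.8]])

```text
time_s: 12.2
ee_pos: [563.7, 211.3, 59.4]
ee_rot: [-179.9, -0.1, 156.0]
force: [-0.5, 0.5, -2.5]
gripper_width: 35.6
gripper_force: 30.0
```

Emit:
move_arm(plan=[[[0, 0, -0.4], 0, 0.8], [[0, 0, -0.3], 0, 0.8], [[0, 0, 0], 0, 0.8]])

```text
time_s: 12.5
ee_pos: [563.9, 211.3, 52.6]
ee_rot: [-180.0, -0.0, 156.0]
force: [-0.9, -0.2, -3.1]
gripper_width: 35.5
gripper_force: 30.0
```

Past the key top (underside ≈ 58 mm) with no contact force; continue to the shoulder.

Emit:
move_arm(plan=[[[0, 0, -0.4], 0, 0.8], [[0, 0, -0.3], 0, 0.8], [[0, 0, 0], 0, 0.8]])

```text
time_s: 12.8
ee_pos: [563.9, 211.3, 45.5]
ee_rot: [-180.0, -0.0, 156.0]
force: [0.1, 0.5, -2.9]
gripper_width: 36.0
gripper_force: 30.0
```

Emit:
move_arm(plan=[[[0, 0, -0.25], 0, 0.8], [[0, 0, 0], 0, 0.8], [[0, 0, 0], 0, 0.8]])

```text
time_s: 13.1
ee_pos: [564.3, 211.5, 43.7]
ee_rot: [180.0, 0.0, 156.0]
force: [0.3, -0.1, -2.4]
gripper_width: 35.5
gripper_force: 30.0
```

Emit:
move_arm(plan=[[[0, 0, -0.15], 0, 0.8], [[0, 0, -0.1], 0, 0.8], [[0, 0, 0], 0, 0.8]])

```text
time_s: 13.4
ee_pos: [564.4, 211.5, 41.5]
ee_rot: [180.0, 0.0, 156.0]
force: [-0.7, 0.2, 0.6]
gripper_width: 36.1
gripper_force: 30.0
```

Emit:
move_arm(plan=[[[0, 0, 0], 0, 0.35], [[0, 0, 0], 0, 0.35], [[0, 0, 3], 0, 0.35], [[3, 0, 4], 8, 0.35], [[4, 0, 2], 8, 0.35]])

```text
time_s: 13.9
ee_pos: [635.3, 212.2, 135.4]
ee_rot: [179.9, 0.2, 172.4]
force: [0.5, 0.5, 0.7]
gripper_width: 59.0
gripper_force: 0.0
```

Emit:
move_arm(plan=[[[0.5, 0, 1], 8, 0.35], [[0, 0, 0], 0, 0.35], [[0, 0, 0], 0, 0.35]])

```text
time_s: 14.2
ee_pos: [638.4, 211.3, 140.4]
ee_rot: [-180.0, -0.1, 179.8]
force: [-0.3, -0.4, -0.0]
gripper_width: 58.9
gripper_force: 0.0
```

Run:
```python
from h import *
p=env.grab_frame("wrist"); s=env.state(); print(s["ee_pos"],s["ee_rot"])
np.save("pA.npy",p,allow_pickle=True)
d=cloud(p); c=(562.4,213.2); r=np.hypot(d[...,0]-c[0],d[...,1]-c[1])
T=d[(r<30)&(d[...,2]>86)&(d[...,2]<100)]; print("boss top",len(T),T.mean(0).round(1),np.median(T[:,2]),(T.min(0)+T.max(0))/2)
Y=d[(r>28)&(r<33)&(d[...,2]>60)&(d[...,2]<80)]; print("tyre",len(Y),np.median(Y[:,2]))
cv2.imwrite("pics/pA.png",ortho(p,c,92,28,0))
```

```text
[637.9216237  211.35129356 140.05245099] [-1.79973567e+02 -1.39952056e-01  1.79841938e+02]
boss top 2032 [561.7 213.4  91.3] 91.55930541071127 [562.63647095 213.44963364  90.03157793]
tyre 1682 67.16276342330704
```

View pics/pA.png

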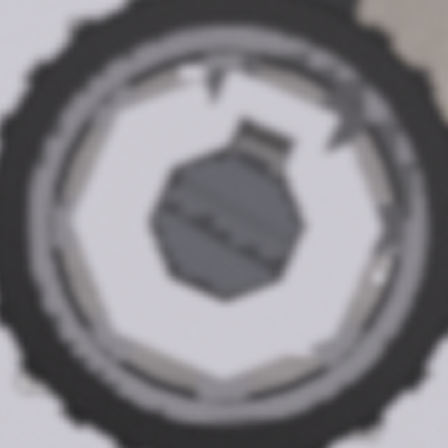

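Emit:
move_arm(plan=[[[-0.6, -4.7, 0.5], 0, 0.35], [[-0.6, -4.7, 0], 0, 0.35], [[-0.6, -4.7, 0], 0, 0.35], [[-0.6, -4.7, 0], 0, 0.35], [[-0.6, -4.7, 0], 0, 0.35]])

```text
time_s: 14.75
ee_pos: [607.3, -24.8, 145.2]
ee_rot: [180.0, -0.1, 179.9]
force: [1.1, 0.4, 0.2]
gripper_width: 59.8
gripper_force: 0.0
```

Emit:
move_arm(plan=[[[-0.6, -4.7, 0], 0, 0.35], [[-0.6, -4.7, 0], 0, 0.35], [[-0.6, -4.7, 0], 0, 0.35], [[-0.6, -4.7, -1], 0, 0.35], [[-0.6, -4.6, -1.5], 0, 0.35]])

```text
time_s: 15.25
ee_pos: [578.3, -258.8, 121.0]
ee_rot: [180.0, 0.0, 179.9]
force: [1.7, -0.0, -0.3]
gripper_width: 59.2
gripper_force: 0.0
```

Emit:
move_arm(plan=[[[-0.4, -4.4, -1.5], 0, 0.35], [[-0.2, -4.3, -2], 0, 0.35], [[0, 0, 0], 0, 0.35], [[0, 0, 0], 0, 0.35]])

```text
time_s: 15.65
ee_pos: [571.7, -344.1, 84.4]
ee_rot: [179.8, -0.2, 179.8]
force: [0.5, 0.2, -0.3]
gripper_width: 59.2
gripper_force: 0.0
```

Run:
```python
from h import *
p=env.grab_frame("wrist"); s=env.state(); print(s["ee_pos"],s["ee_rot"],s["qpos"])
np.save("wB.npy",p,allow_pickle=True)
d=cloud(p); c=(492,-345); r=np.hypot(d[...,0]-c[0],d[...,1]-c[1])
T=d[(r<60)&(d[...,2]>44)&(d[...,2]<55)]; print("boss top",len(T),T.mean(0).round(1),np.median(T[:,2]),(T.min(0)+T.max(0))/2)
cv2.imwrite("pics/wB.png",ortho(p,T.mean(0),48,28,0))
```

```text
[ 572.55592997 -343.40164218   85.43499741] [ 1.79898687e+02 -8.76995418e-02  1.79903698e+02] [-3.19629202e+01  3.04531497e+01  8.42183246e+01  4.36904737e-02
  6.54565010e+01 -1.21884733e+02]
boss top 2158 [ 491.1 -346.    47.6] 47.60694678017427 [ 490.95815403 -345.55123279   47.17430104]
```

View pics/wB.png

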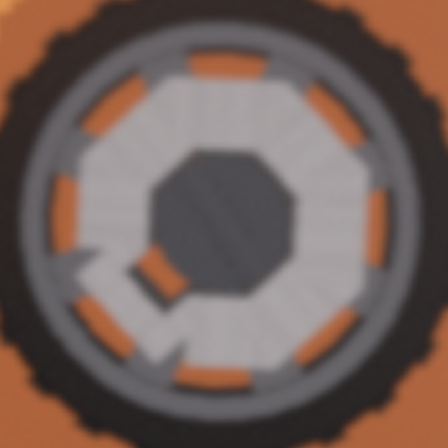

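Emit:
move_arm(plan=[[[-4, 0, 0], -8.4, 0.35], [[-4.1, -0.3, 0], -8.4, 0.35], [[0, 0, 0], -8.4, 0.35], [[0, 0, 0], -8.4, 0.35], [[0, 0, 0], -8.4, 0.35]])

```text
time_s: 16.2
ee_pos: [492.6, -345.7, 87.4]
ee_rot: [180.0, 0.1, 137.7]
force: [0.1, -0.8, 0.6]
gripper_width: 59.1
gripper_force: 0.0
```

Emit:
move_arm(plan=[[[0, 0, 0], -8.4, 0.35], [[0, 0, 0], -8.4, 0.35], [[0, 0, 0], -8.4, 0.35], [[0, 0, -1], -8.4, 0.35], [[0, 0, -1], -8.4, 0.35]])

```text
time_s: 16.7
ee_pos: [493.2, -345.7, 67.2]
ee_rot: [179.9, 0.1, 95.7]
force: [-0.4, -1.3, -0.1]
gripper_width: 59.3
gripper_force: 0.0
```

Emit:
move_arm(plan=[[[0, 0, -1], -8.4, 0.35], [[0, 0, 0], 0, 0.35], [[0, 0, 0], 0, 0.35]])

```text
time_s: 17.0
ee_pos: [492.8, -346.4, 56.9]
ee_rot: [180.0, 0.0, 87.8]
force: [-0.2, 0.3, 0.5]
gripper_width: 59.1
gripper_force: 0.0
```

```bash
python3 -c "
from h import *
s=env.state(); print(s['ee_pos'],s['ee_rot'],s['force'],s['qpos'],s['gripper_width'])
p=env.grab_frame('wrist'); d=cloud(p); r=np.hypot(d[...,0]-491,d[...,1]+346)
T=d[(r<60)&(d[...,2]>44)&(d[...,2]<55)]; print(T.mean(0),(np.percentile(T,1,axis=0)+np.percentile(T,99,axis=0))/2,np.median(T[:,2]))"
```

```text
[ 492.79961911 -346.37414021   56.92108969] [1.79959040e+02 1.49374501e-02 8.78197385e+01] [-0.19258262  0.30074298  0.45666112] [-3.62026285e+01  2.64592222e+01  9.60102122e+01  1.24959254e-02
  5.74882597e+01 -3.40290847e+01] 59.114070243846704
[ 491.72142301 -345.25937362   47.49069063] [ 491.48401885 -345.27704981   46.76489692] 47.64166770966155
```

Emit:
move_arm(plan=[[[-0.15, 0, -2], -0.3, 0.35], [[0, 0, -2.4], 0, 0.35], [[0, 0, -1], 0, 0.35], [[0, 0, -0.4], 0, 0.35], [[0, 0, 0], 0, 0.35]])

```text
time_s: 17.55
ee_pos: [491.1, -347.6, -1.6]
ee_rot: [180.0, 0.0, 87.3]
force: [0.2, -0.5, 0.2]
gripper_width: 59.5
gripper_force: 0.0
```

Emit:
move_arm(plan=[[[0, 0, 0], 0, 0.8], [[0, 0, 0], 0, 0.8], [[0, 0, 0], 0, 0.8], [[0, 0, 0], 0, 0.8], [[0, 0, 0], 0, 0.8]])

```text
time_s: 18.05
ee_pos: [491.2, -347.8, -1.2]
ee_rot: [179.9, 0.0, 87.3]
force: [-0.7, 0.2, 3.6]
gripper_width: 35.3
gripper_force: 30.0
```

Emit:
move_arm(plan=[[[0, 0, 2], 0, 0.8], [[0, 0, 4.5], 8.5, 0.8], [[0, 0, 4.5], 8.5, 0.8], [[0, 0, 4.5], 8.5, 0.8], [[0.5, 4.5, 1], 8.5, 0.8]])

```text
time_s: 18.55
ee_pos: [498.5, -308.0, 168.4]
ee_rot: [179.8, 0.7, 121.4]
force: [2.1, 0.8, -2.6]
gripper_width: 36.1
gripper_force: 30.0
```

```bash
python3 inhand.py ih2.png
python3 - <<'E'
import cv2,numpy as np
g=cv2.imread("pics/ih2.png").mean(2)
for r in (300,330,360): 
    row=np.abs(np.diff(cv2.GaussianBlur(g,(0,0),3)[r])); print(r,[(int(i),round(float(row[i]),1)) for i in range(2,526) if row[i]>2.5 and row[i]==row[max(0,i-8):i+9].max()])
for c in (200,264,276,330):
    col=np.abs(np.diff(cv2.GaussianBlur(g,(0,0),3)[:,c])); print(c,[(int(i),round(float(col[i]),1)) for i in range(2,526) if col[i]>2.5 and col[i]==col[max(0,i-8):i+9].max()])
E
```

```text
[ 498.4607625  -307.96871459  168.43988056] [179.80012918   0.70731469 121.35229617] 36.13583821672228 29.995681947330013 [ 2.09709518  0.8032203  -2.6337674 ] 18.55
boss top z -48.42365837347515 x [-7.63287551 20.6531652 ] 3236
300 [(48, 6.5), (157, 5.5), (375, 5.0), (484, 6.5)]
330 [(49, 5.3), (158, 5.2), (374, 5.0), (483, 6.3)]
360 [(58, 4.5), (129, 3.2), (349, 3.0), (483, 6.2)]
200 [(166, 5.2), (197, 3.1), (417, 4.4), (483, 3.2)]
264 [(164, 4.0), (398, 5.1), (505, 4.2)]
276 [(164, 3.9), (398, 4.6), (505, 4.3)]
330 [(166, 5.2), (195, 3.0), (379, 3.7), (504, 4.2)]
```

View pics/ih2.png

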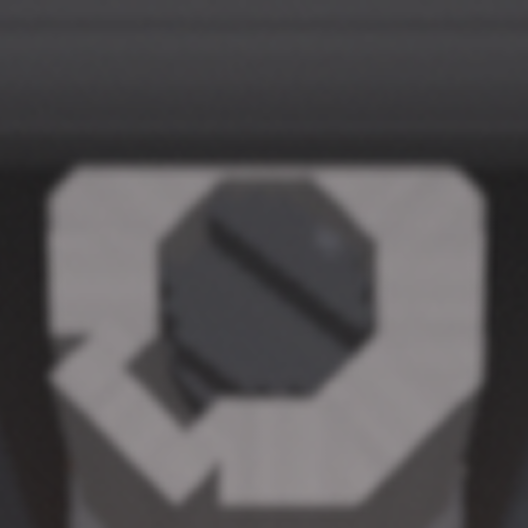

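Emit:
move_arm(plan=[[[0.7, 4.6, 0], 8.5, 0.8], [[0.7, 4.6, 0], 8.5, 0.8], [[0.7, 4.6, 0], 8.5, 0.8], [[0.7, 4.6, 0], 8.5, 0.8], [[0.7, 4.6, 0], 8.5, 0.8]])

```text
time_s: 19.1
ee_pos: [529.9, -70.6, 162.2]
ee_rot: [-180.0, -0.1, 164.1]
force: [-0.0, 0.4, -2.4]
gripper_width: 35.4
gripper_force: 30.0
```

Emit:
move_arm(plan=[[[0.7, 4.6, 0], 8.5, 0.8], [[0.7, 4.6, 0], 8.5, 0.8], [[0.7, 4.6, 0], 8.5, 0.8], [[0.7, 3.8, -2], 8.5, 0.8], [[0, 0, -4], 0, 0.8]])

```text
time_s: 19.6
ee_pos: [561.7, 108.7, 104.5]
ee_rot: [179.9, 0.5, -161.8]
force: [0.4, -0.1, -3.0]
gripper_width: 35.8
gripper_force: 30.0
```

Emit:
move_arm(plan=[[[0, 0, -1.5], 0, 0.8], [[0, 0, 0], 0, 0.8], [[0, 0, 0], 0, 0.8]])

```text
time_s: 19.9
ee_pos: [558.7, 103.4, 88.0]
ee_rot: [180.0, -0.0, -162.2]
force: [-0.1, -0.2, -2.3]
gripper_width: 35.4
gripper_force: 30.0
```

```bash
python3 inhand.py ih3.png
python3 - <<'E'
import cv2,numpy as np
g=cv2.imread("pics/ih3.png").mean(2)
for r in (300,330,360): 
    row=np.abs(np.diff(cv2.GaussianBlur(g,(0,0),3)[r])); print(r,[(int(i),round(float(row[i]),1)) for i in range(2,526) if row[i]>2.5 and row[i]==row[max(0,i-8):i+9].max()])
for c in (264,276):
    col=np.abs(np.diff(cv2.GaussianBlur(g,(0,0),3)[:,c])); print(c,[(int(i),round(float(col[i]),1)) for i in range(2,526) if col[i]>2.5 and col[i]==col[max(0,i-8):i+9].max()])
E
```

```text
[558.67143882 103.40898223  87.98052284] [ 1.79987657e+02 -4.52771840e-02 -1.62246670e+02] 35.35314002359278 29.998996281065047 [-0.06738486 -0.19219281 -2.28124001] 19.9
boss top z -48.33801904036784 x [-8.55356548 19.70912041] 3226
300 [(59, 6.6), (167, 5.1), (385, 5.1), (494, 6.8)]
330 [(61, 3.1), (91, 2.6), (159, 3.4), (379, 4.3), (494, 6.3)]
360 [(63, 5.5), (138, 3.5), (345, 3.4), (493, 6.2)]
264 [(153, 4.0), (386, 5.0), (493, 4.2)]
276 [(153, 3.9), (386, 5.2), (493, 4.3)]
```

Emit:
move_arm(plan=[[[0.76, 0.21, 0], 0.7, 0.8], [[0, 0, -0.6], 0, 0.8], [[0, 0, 0], 0, 0.8], [[0, 0, 0], 0, 0.8]])

```text
time_s: 20.35
ee_pos: [566.2, 105.4, 82.1]
ee_rot: [180.0, -0.0, -161.5]
force: [0.6, -0.6, -1.5]
gripper_width: 35.4
gripper_force: 30.0
```

Emit:
move_arm(plan=[[[0, 0, -0.4], 0, 0.8], [[0, 0, -0.4], 0, 0.8], [[0, 0, 0], 0, 0.8]])

```text
time_s: 20.65
ee_pos: [565.7, 105.5, 73.3]
ee_rot: [180.0, -0.1, -161.5]
force: [0.7, -0.9, -1.7]
gripper_width: 35.9
gripper_force: 30.0
```

Emit:
move_arm(plan=[[[0, 0, -0.4], 0, 0.8], [[0, 0, -0.4], 0, 0.8], [[0, 0, 0], 0, 0.8]])

```text
time_s: 20.95
ee_pos: [565.8, 105.5, 65.4]
ee_rot: [180.0, -0.1, -161.5]
force: [-1.1, 0.3, -2.0]
gripper_width: 35.7
gripper_force: 30.0
```

Emit:
move_arm(plan=[[[0, 0, -0.3], 0, 0.8], [[0, 0, -0.3], 0, 0.8], [[0, 0, 0], 0, 0.8]])

```text
time_s: 21.25
ee_pos: [566.0, 105.5, 59.7]
ee_rot: [180.0, -0.1, -161.5]
force: [-0.1, 0.3, -2.9]
gripper_width: 35.7
gripper_force: 30.0
```

Emit:
move_arm(plan=[[[0, 0, -0.3], 0, 0.8], [[0, 0, -0.2], 0, 0.8], [[0, 0, 0], 0, 0.8]])

```text
time_s: 21.55
ee_pos: [566.1, 105.5, 54.8]
ee_rot: [180.0, -0.0, -161.5]
force: [-0.8, 0.1, -1.8]
gripper_width: 35.7
gripper_force: 30.0
```

Emit:
move_arm(plan=[[[0, 0, -0.3], 0, 0.8], [[0, 0, -0.2], 0, 0.8], [[0, 0, 0], 0, 0.8]])

```text
time_s: 21.85
ee_pos: [566.1, 105.5, 49.8]
ee_rot: [180.0, -0.0, -161.5]
force: [-1.1, -0.1, -1.8]
gripper_width: 35.6
gripper_force: 30.0
```

Key engaged; lower to the shoulder (ee z ≈ 42.5).

Emit:
move_arm(plan=[[[0, 0, -0.3], 0, 0.8], [[0, 0, -0.25], 0, 0.8], [[0, 0, 0], 0, 0.8]])

```text
time_s: 22.15
ee_pos: [566.0, 105.5, 44.2]
ee_rot: [180.0, -0.0, -161.5]
force: [0.5, -0.8, -2.3]
gripper_width: 35.5
gripper_force: 30.0
```

Emit:
move_arm(plan=[[[0, 0, -0.15], 0, 0.8], [[0, 0, -0.1], 0, 0.8], [[0, 0, 0], 0, 0.8]])

```text
time_s: 22.45
ee_pos: [566.6, 105.6, 42.8]
ee_rot: [180.0, 0.0, -161.5]
force: [-2.1, -0.3, 3.1]
gripper_width: 35.6
gripper_force: 30.0
```

Emit:
move_arm(plan=[[[0, 0, 0], 0, 0.35], [[0, 0, 0], 0, 0.35], [[0, 0, 3], 0, 0.35], [[2, 1, 4], -6.2, 0.35], [[4, 2, 2], -6.2, 0.35]])

```text
time_s: 22.95
ee_pos: [626.6, 135.1, 136.0]
ee_rot: [-180.0, 0.2, -174.2]
force: [2.4, 0.5, 0.5]
gripper_width: 59.6
gripper_force: 0.0
```

Emit:
move_arm(plan=[[[1.5, 2, 1], -6.2, 0.35], [[0, 0, 0], 0, 0.35], [[0, 0, 0], 0, 0.35]])

```text
time_s: 23.25
ee_pos: [641.0, 155.6, 141.5]
ee_rot: [-180.0, -0.1, 180.0]
force: [-1.1, -0.7, 0.0]
gripper_width: 59.3
gripper_force: 0.0
```

Run:
```python
from h import *
p=env.grab_frame("wrist"); s=env.state(); print(s["ee_pos"],s["ee_rot"])
np.save("pB.npy",p,allow_pickle=True)
d=cloud(p); o=[]
for c in ((562.4,213.2),(565.3,106.2)):
    r=np.hypot(d[...,0]-c[0],d[...,1]-c[1])
    T=d[(r<30)&(d[...,2]>80)&(d[...,2]<105)]; print("boss top",len(T),T.mean(0).round(1),np.median(T[:,2]),(T.min(0)+T.max(0))/2)
    Y=d[(r>28)&(r<33)&(d[...,2]>60)&(d[...,2]<80)]; print("tyre",len(Y),np.median(Y[:,2]))
    o.append(ortho(p,c,91,24,0))
cv2.imwrite("pics/pB.png",np.hstack(o))
for d_ in env.landmark_of(p,"driver"): print(d_["point"],d_["score"],dep(p,*np.clip(d_["point"],0,[639,399])))
```

```text
[640.36526489 155.12507225 141.16169483] [-1.79956595e+02 -1.25058918e-01  1.79932490e+02]
boss top 2364 [561.8 212.2  90.6] 91.31288746507315 [562.25838589 212.55502849  86.98318066]
tyre 1608 67.11684764834544
boss top 2318 [564.7 107.   90.7] 91.50267126958974 [564.61429234 106.58267669  87.12065398]
tyre 1652 67.26139090338589
```

View pics/pB.png

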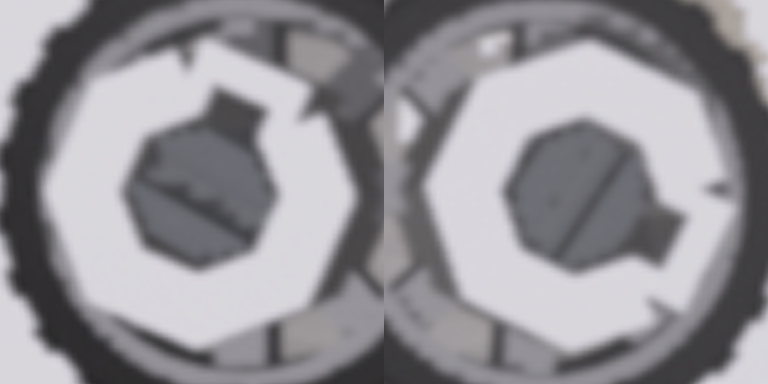

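Emit:
move_arm(plan=[[[-0.3, -4, 0], 0, 0.35], [[-0.3, -4, 0], 0, 0.35], [[-0.3, -4, 0], 0, 0.35], [[-0.2, -4, 0], 0, 0.35], [[0, 0, 0], 0, 0.35]])

```text
time_s: 23.85
ee_pos: [628.7, -9.7, 141.7]
ee_rot: [-179.9, -0.1, 179.6]
force: [-0.5, -0.9, 0.1]
gripper_width: 59.5
gripper_force: 0.0
```

Emit:
move_arm(plan=[[[0, 0, 0], 0, 0.35], [[0, 0, 0], 0, 0.35]])

```text
time_s: 24.05
ee_pos: [629.9, -3.8, 141.9]
ee_rot: [180.0, -0.0, 179.9]
force: [-0.0, 0.3, 1.0]
gripper_width: 59.0
gripper_force: 0.0
```

Run:
```python
from h import *
p=env.grab_frame("wrist"); s=env.state(); print(s["ee_pos"],s["ee_rot"])
np.save("dr.npy",p,allow_pickle=True)
d=cloud(p)
for n in ("driver","stand"):
    for q in env.landmark_of(p,n): print(n,q["point"],q["score"],atz(p,*q["point"],4 if n=="driver" else 0))
m=(np.hypot(d[...,0]-550,d[...,1]+5)<40)&(d[...,2]>134)&(d[...,2]<146); T=d[m]
print(len(T),T.mean(0),np.median(T[:,2]),cv2.minAreaRect(T[:,:2].astype(np.float32)))
print(T.min(0),T.max(0))
m=(np.hypot(d[...,0]-550,d[...,1]+5)<45)&(d[...,2]>56)&(d[...,2]<63); T=d[m]
print("block",len(T),np.median(T[:,2]),cv2.minAreaRect(T[:,:2].astype(np.float32)))
```

```text
[630.04160939  -3.41371854 141.95102537] [ 1.79970892e+02 -2.88696335e-02  1.79933952e+02]
driver [317.1, 108.4] 0.87 [557.30060986  -6.52811981   4.        ]
stand [316.4, 110.3] 0.88 [559.11753735  -7.24690196   0.        ]
1451 [560.11018396  -7.49586847 139.82058529] 139.94798129850028 ((560.428955078125, -7.576479911804199), (21.966150283813477, 21.984792709350586), 38.21628189086914)
[546.43878801 -21.21730131 134.79257187] [574.49162341   6.49883362 142.81750527]
block 2010 59.74429976776369 ((560.4776000976562, -7.595855712890625), (46.05252456665039, 46.11373519897461), 82.35840606689453)
```

Emit:
move_arm(plan=[[[-3.5, -0.3, 0.5], -8.5, 0.35], [[-3.5, -0.2, 0], -8.5, 0.35], [[0, 0, 0], -8.5, 0.35], [[0, 0, 0], -8.5, 0.35], [[0, 0, 0], -8.5, 0.35]])

```text
time_s: 24.7
ee_pos: [560.2, -8.5, 147.4]
ee_rot: [180.0, 0.0, 137.1]
force: [0.5, 0.0, 0.0]
gripper_width: 59.4
gripper_force: 0.0
```

Emit:
move_arm(plan=[[[0, 0, 0], -8.5, 0.35], [[0, 0, 0], -0.7, 0.35], [[0, 0, 0], 0, 0.35], [[0, 0, 0], 0, 0.35]])

```text
time_s: 25.1
ee_pos: [560.4, -9.1, 147.1]
ee_rot: [180.0, -0.0, 128.3]
force: [0.2, 0.2, 0.6]
gripper_width: 59.1
gripper_force: 0.0
```

Run:
```python
from h import *
s=env.state(); print(s['ee_pos'],s['ee_rot'],s['force'],s['qpos'].round(1),s['gripper_width'])
p=env.grab_frame('wrist'); d=cloud(p); r=np.hypot(d[...,0]-560,d[...,1]+8)
T=d[(r<35)&(d[...,2]>136)&(d[...,2]<144)]; print(len(T),cv2.minAreaRect(T[:,:2].astype(np.float32)))
rel=(d-s["ee_pos"])@R.from_euler('xyz',s["ee_rot"],degrees=True).as_matrix()
q=rel[(r<35)&(d[...,2]>136)&(d[...,2]<144)]; print(np.percentile(q,[1,99],axis=0))
```

```text
[560.40965711  -9.07304059 147.11957973] [ 1.79997134e+02 -2.14877883e-04  1.28324239e+02] [0.18528927 0.20541924 0.59768585] [ -2.1  18.4  94.7   0.   66.9 -40.4] 59.075716778062755
1076 ((560.373046875, -6.893498420715332), (21.501813888549805, 21.369552612304688), 37.81826400756836)
[[-8.65290641 -9.39836418  5.10410291]
 [12.12024187 11.82439579 10.70334855]]
```

Emit:
move_arm(plan=[[[-0.06, 0.1, -2], 0, 0.35], [[0, 0, -4], 0, 0.35], [[0, 0, -3], 0, 0.35], [[0, 0, -0.4], 0, 0.35], [[0, 0, 0], 0, 0.35]])

```text
time_s: 25.65
ee_pos: [559.7, -8.4, 52.9]
ee_rot: [-180.0, -0.0, 128.2]
force: [0.9, 0.4, 0.3]
gripper_width: 59.1
gripper_force: 0.0
```

Emit:
move_arm(plan=[[[0, 0, 0], 0, 0.9], [[0, 0, 0], 0, 0.9], [[0, 0, 0], 0, 0.9], [[0, 0, 0], 0, 0.9], [[0, 0, 0], 0, 0.9]], squeeze=40)

```text
time_s: 26.15
ee_pos: [560.1, -8.4, 53.6]
ee_rot: [179.9, 0.0, 128.2]
force: [1.1, 0.7, -0.0]
gripper_width: 22.1
gripper_force: 3.3
```

Emit:
move_arm(plan=[[[0, 0, 0], 0, 0.9], [[0, 0, 0], 0, 0.9]])

```text
time_s: 26.35
ee_pos: [560.1, -8.4, 53.6]
ee_rot: [180.0, 0.0, 128.2]
force: [-0.6, 0.0, 3.1]
gripper_width: 21.6
gripper_force: 40.0
```

Emit:
move_arm(plan=[[[0, 0, 2], 0, 0.9], [[0, 0, 4.5], 0, 0.9], [[0, 0, 4.5], 0, 0.9], [[0, 0, 0], 0, 0.9], [[0, 0, 0], 0, 0.9]])

```text
time_s: 26.85
ee_pos: [559.8, -8.5, 163.6]
ee_rot: [179.9, 0.0, 128.2]
force: [0.2, -0.2, -1.7]
gripper_width: 21.8
gripper_force: 40.0
```

Run:
```python
from h import *
s=env.state(); print(s['ee_pos'],s['ee_rot'],s['force'],s['gripper_width'])
e=s["ee_pos"]; T=R.from_euler('xyz',s["ee_rot"],degrees=True).as_matrix()
for n in ("wrist","scene"):
    p=env.grab_frame(n); np.save("bl_"+n+".npy",p,allow_pickle=True); d=cloud(p); rel=(d-e)@T
    for a,b in ((0,12),(12,20),(20,30),(30,38),(38,43),(43,48),(48,54)):
        q=rel[(abs(rel[...,0])<16)&(abs(rel[...,1])<16)&(rel[...,2]>a)&(rel[...,2]<b)]
        if len(q): print(n,a,b,len(q),q.min(0).round(1),q.max(0).round(1),q.mean(0).round(1))
```

```text
[559.81629976  -8.46430758 163.55071358] [1.79948160e+02 4.45682469e-02 1.28171759e+02] [ 0.15201815 -0.22653537 -1.65724943] 21.823759667940337
wrist 20 30 31 [ 2.6 -2.5 22.1] [ 4.8  3.7 29.8] [ 3.9  0.5 26.2]
wrist 30 38 39 [ 0.3 -3.3 30.5] [ 4.7  4.6 37.9] [ 3.4  0.7 34. ]
wrist 38 43 43 [-1.2 -4.9 38.2] [ 4.4  6.1 42.5] [ 1.6  0.7 40.6]
wrist 43 48 17 [ 1.5 -5.  43.1] [ 2.2  6.2 47.9] [ 1.8 -0.2 45.6]
wrist 48 54 9 [ 1.6 -2.7 48.1] [ 2.   6.3 49.4] [ 1.8  2.3 48.6]
scene 0 12 14 [-3.8 -3.1  2. ] [ 3.6  3.6 11.6] [0.2 1.3 6.9]
scene 12 20 11 [-4.  -3.3 12.9] [ 3.   4.2 19.3] [ 0.1  1.2 16.1]
scene 20 30 11 [-4.3 -2.8 20.4] [ 3.4  4.  27.9] [-0.2  1.2 24.4]
scene 30 38 13 [-4.4 -2.5 30.4] [ 3.3  5.2 36.7] [-0.4  0.9 33.9]
scene 38 43 5 [-4.1 -1.4 38.8] [ 2.7  4.7 42.8] [ 0.2  1.6 40.7]
scene 43 48 4 [-1.8 -6.1 43.3] [ 1.2  3.3 47.6] [-0.1 -0.2 45.7]
scene 48 54 2 [-0.1  0.  48.6] [ 0.5  5.2 49.3] [ 0.2  2.6 48.9]
```

Emit:
move_arm(plan=[[[1.5, 4, 0], 6, 0.9], [[1.5, 4, 0], 6, 0.9], [[1.5, 4, 0], 6, 0.9], [[1.5, 4, 0], 5.8, 0.9], [[1.2, 2.3, 0], 0, 0.9]])

```text
time_s: 27.45
ee_pos: [631.0, 177.4, 160.3]
ee_rot: [-179.9, -0.2, 152.2]
force: [-0.4, 0.6, -1.4]
gripper_width: 22.1
gripper_force: 40.0
```

Emit:
move_arm(plan=[[[0, 0, 0], 0, 0.9], [[0, 0, 0], 0, 0.9], [[0, 0, 0], 0, 0.9]])

```text
time_s: 27.75
ee_pos: [630.8, 173.4, 161.8]
ee_rot: [-179.9, -0.1, 151.9]
force: [-1.0, 0.6, -1.7]
gripper_width: 22.1
gripper_force: 40.0
```

```bash
cat > slot.py <<'E'
from h import *
import sys
def measure(p,c,zt=91):
    s=8; g=ortho(p,c,zt,26,0,s=s).mean(2).astype(np.float32); k=g.shape[0]
    cl=np.clip(g,60,None); i,j=np.mgrid[-120:121,-120:121]; r=np.hypot(i,j)/s
    ker=((r>9.6)&(r<13.5)).astype(np.float32); ker/=ker.sum(); k2=(r<8.2).astype(np.float32); ker-=k2/k2.sum()
    sc=cv2.filter2D(cl,-1,ker); m=40; sub=sc[k//2-m:k//2+m,k//2-m:k//2+m]; a=np.unravel_index(sub.argmax(),sub.shape)
    ci,cj=a[0]+k//2-m,a[1]+k//2-m; cen=np.array([c[0]+26-ci/s,c[1]+26-cj/s])
    I,J=np.mgrid[0:k,0:k]; x=(ci-I)/s; y=(cj-J)/s; r=np.hypot(x,y); th=np.arctan2(y,x)
    b=cv2.GaussianBlur(g,(0,0),4); gi=cv2.Sobel(b,-1,0,1); gj=cv2.Sobel(b,-1,1,0); gx,gy=-gi,-gj
    w=r<6.5; J2=np.array([[ (gx*gx)[w].sum(),(gx*gy)[w].sum()],[(gx*gy)[w].sum(),(gy*gy)[w].sum()]])
    ev,V=np.linalg.eigh(J2); sl=np.degrees(np.arctan2(V[1,0],V[0,0]))%180
    q=(r>10)&(r<12.5); dk=np.clip(170-g,0,None)*q; key=np.degrees(np.angle((dk*np.exp(1j*th)).sum()))
    return cen,sl,round(float(ev[1]/ev[0]),1),key,float(sub.max())
if __name__=="__main__":
    st=env.state(); print(st["ee_pos"],st["ee_rot"],st["qpos"].round(1))
    p=env.grab_frame("wrist"); np.save("sl.npy",p,allow_pickle=True)
    c=[float(v) for v in sys.argv[1:3]]; print(measure(p,c))
    d=cloud(p); r=np.hypot(d[...,0]-c[0],d[...,1]-c[1]); T=d[(r<17)&(r>11)&(d[...,2]>86)&(d[...,2]<98)]; print("boss z",np.median(T[:,2]))
E
python3 slot.py 562.4 212.5
python3 - <<'E'
from slot import *
for n,c in (("pA.npy",(562.4,213)),("pB.npy",(562.4,212.5)),("pB.npy",(565.3,106))):
    print(n,measure(np.load(n,allow_pickle=True).item(),c))
E
```

```text
[630.76488467 173.41179917 161.79422113] [-1.79862950e+02 -1.13542488e-01  1.51928170e+02] [ 14.4  26.3  80.   -0.   73.9 -47.5]
(array([562.525, 212.25 ]), np.float32(61.06005), 8.4, np.float64(-23.413360876940228), 88.39415740966797)
boss z 91.74307279148212
pA.npy (array([562.525, 212.875]), np.float32(59.687004), 6.0, np.float64(-23.21985721498794), 89.35382843017578)
pB.npy (array([562.525, 212.25 ]), np.float32(60.99318), 7.9, np.float64(-24.226667367339235), 99.65340423583984)
pB.npy (array([564.675, 105.5  ]), np.float32(146.394), 58.9, np.float64(-116.40372145522932), 94.60485076904297)
```

Emit:
move_arm(plan=[[[-3.4, 1.9, 0], -0.5, 0.9], [[-3.4, 1.9, 0], -0.4, 0.9], [[0, 0, -0.8], 0, 0.9], [[0, 0, 0], 0, 0.9], [[0, 0, 0], 0, 0.9]])

```text
time_s: 28.3
ee_pos: [564.4, 211.6, 155.3]
ee_rot: [180.0, 0.0, 151.0]
force: [0.7, -0.3, -1.4]
gripper_width: 21.7
gripper_force: 40.0
```

```bash
cat > tip.py <<'E'
from slot import *
s=env.state(); print(s['ee_pos'],s['ee_rot'],s['force'],s['torque'],s['gripper_width'])
e=s["ee_pos"]; T=R.from_euler('xyz',s["ee_rot"],degrees=True).as_matrix()
p=env.grab_frame("wrist"); np.save("tip.npy",p,allow_pickle=True); d=cloud(p); rel=(d-e)@T
for a,b in ((20,30),(30,38),(38,43),(43,48),(48,54)):
    q=rel[(abs(rel[...,0])<12)&(abs(rel[...,1])<12)&(rel[...,2]>a)&(rel[...,2]<b)]
    if len(q): print(a,b,len(q),q.min(0).round(1),q.max(0).round(1),q.mean(0).round(1))
# boss top outline in tool frame
q=rel[(abs(d[...,2]-91.7)<2)&(np.hypot(rel[...,0],rel[...,1])<26)]
print("boss",len(q),np.percentile(q,[1,99],axis=0).round(1))
zt=e[2]-91; k=44*8; i,j=np.mgrid[0:k,0:k]
X=np.stack([(i-k/2)/8.,(j-k/2)/8.,np.full(i.shape,zt)],-1)@T.T+e
Rm,t,f=cam(p); w=(X-t)@Rm
o=cv2.remap(p["frame"].copy(),(w[...,0]/w[...,2]*f+p["cx"]).astype(np.float32),(w[...,1]/w[...,2]*f+p["cy"]).astype(np.float32),cv2.INTER_CUBIC).mean(2)
print("rows=tool x mm, cols=tool y mm step 1 from -12")
for x in np.arange(-4,13,1.0): print(int(x),[int(o[int((x+22)*8),int((y+22)*8)]) for y in range(-12,13)])
E
python3 tip.py
```

```text
[564.40145525 211.63305492 155.25322287] [1.79992529e+02 3.57577432e-02 1.51008212e+02] [ 0.73905144 -0.26419405 -1.35973242] [-0.0786711   0.00767806 -0.05341706] 21.66543537048674
20 30 32 [ 2.4 -2.2 22.4] [ 4.6  4.  30. ] [ 3.7  0.9 26.3]
30 38 37 [ 0.6 -3.  30.2] [ 4.3  4.8 37.1] [ 3.2  0.8 33.7]
38 43 47 [-1.4 -4.6 38.1] [ 4.3  6.4 42.6] [ 1.6  0.8 40.6]
43 48 16 [ 1.3 -4.7 43.1] [ 2.1  6.5 47.8] [ 1.7  1.7 46. ]
48 54 8 [ 1.2 -4.7 48. ] [ 1.9  5.8 50.2] [ 1.6  0.4 48.9]
boss 1212 [[-11.1 -17.6  62. ]
 [ 19.9  17.2  65.3]]
rows=tool x mm, cols=tool y mm step 1 from -12
-4 [192, 192, 189, 165, 119, 86, 77, 78, 75, 71, 72, 75, 80, 80, 80, 81, 80, 79, 92, 143, 182, 191, 192, 192, 192]
-3 [192, 191, 184, 150, 102, 78, 76, 82, 86, 84, 82, 83, 84, 82, 82, 86, 87, 87, 88, 115, 157, 184, 191, 192, 192]
-2 [192, 191, 175, 131, 95, 89, 87, 90, 94, 94, 94, 94, 93, 90, 90, 94, 95, 95, 93, 97, 121, 161, 187, 192, 192]
-1 [192, 191, 173, 122, 90, 90, 89, 90, 91, 90, 91, 90, 90, 89, 89, 89, 89, 89, 88, 86, 93, 139, 183, 193, 192]
0 [192, 191, 172, 117, 75, 71, 71, 70, 71, 71, 71, 71, 71, 70, 7
[... 746 characters left out ...]
04, 94, 95, 97, 97, 97, 97, 97, 98, 97, 97, 96, 93, 94, 115, 157, 185, 192, 192, 192]
8 [192, 192, 193, 191, 174, 138, 102, 89, 92, 96, 97, 97, 96, 97, 97, 95, 90, 93, 121, 159, 184, 192, 192, 192, 192]
9 [192, 192, 192, 192, 189, 172, 131, 92, 85, 90, 89, 89, 90, 89, 89, 89, 96, 125, 163, 186, 192, 192, 192, 192, 192]
10 [192, 192, 192, 192, 192, 189, 170, 132, 103, 95, 89, 86, 86, 82, 81, 99, 139, 173, 188, 192, 193, 192, 192, 192, 192]
11 [192, 192, 192, 192, 192, 192, 190, 176, 160, 154, 149, 147, 145, 139, 136, 152, 180, 191, 193, 192, 192, 192, 192, 192, 192]
12 [193, 192, 192, 192, 192, 192, 192, 192, 191, 190, 189, 190, 189, 187, 184, 187, 192, 192, 192, 193, 193, 193, 192, 193, 193]
```

Emit:
move_arm(plan=[[[-0.19, -0.02, -0.5], 0, 0.9], [[0, 0, -0.5], 0, 0.9], [[0, 0, 0], 0, 0.9], [[0, 0, 0], 0, 0.9], [[0, 0, 0], 0, 0.9]])

```text
time_s: 28.85
ee_pos: [562.1, 212.4, 145.2]
ee_rot: [180.0, 0.0, 151.1]
force: [0.2, -0.6, -0.7]
gripper_width: 21.6
gripper_force: 40.0
```

```bash
python3 tip.py | grep -v '^[56789]\|^1[012]'
```

```text
[562.07772513 212.39311361 145.18391544] [1.79988109e+02 6.96577356e-03 1.51066301e+02] [ 0.22788363 -0.63025314 -0.67269635] [-0.03472718 -0.00490938 -0.0052218 ] 21.587581198561125
20 30 32 [ 2.1 -2.2 21.9] [ 4.7  4.  29.9] [ 3.6  0.8 26.5]
30 38 37 [ 0.5 -3.  30.3] [ 4.4  4.8 37.6] [ 3.1  0.9 34. ]
38 43 45 [-1.5 -4.6 38.3] [ 4.2  6.4 42. ] [ 1.6  1.  40.5]
43 48 14 [ 1.4 -4.7 43.2] [ 1.9  6.5 46.9] [ 1.7  0.9 45. ]
48 54 372 [-10.7 -11.8  48.3] [12. 12. 54.] [ 3.7 -0.9 53.1]
boss 1152 [[-10.4 -17.1  51.8]
 [ 17.8  18.   55.3]]
rows=tool x mm, cols=tool y mm step 1 from -12
-4 [191, 190, 183, 149, 99, 81, 114, 156, 140, 93, 73, 76, 78, 80, 79, 80, 95, 138, 159, 130, 100, 128, 175, 190, 191]
-3 [191, 191, 181, 140, 88, 74, 102, 137, 131, 95, 73, 76, 79, 80, 79, 79, 95, 128, 139, 113, 83, 111, 168, 190, 191]
-2 [191, 191, 181, 136, 82, 64, 76, 96, 96, 79, 71, 75, 78, 80, 80, 78, 83, 97, 98, 81, 72, 113, 171, 191, 191]
-1 [191, 191, 180, 132, 82, 67, 67, 77, 78, 73, 73, 75, 78, 81, 78, 77, 78, 80, 81, 79, 80, 117, 171, 190, 191]
0 [191, 191, 178, 129, 90, 83, 78, 78, 81, 84, 82, 80, 84, 86, 82, 81, 85, 85, 86, 87, 86, 122, 175, 191, 191]
1 [191, 191, 178, 124, 88, 92, 91, 86, 89, 93, 91, 85, 89, 94, 90, 90, 94, 94, 95, 89, 85, 133, 180, 192, 191]
2 [191, 191, 178, 126, 87, 90, 94, 94, 91, 93, 91, 86, 91, 95, 94, 93, 93, 95, 96, 93, 93, 145, 186, 191, 191]
3 [191, 191, 183, 149, 108, 93, 94, 94, 93, 94, 94, 93, 94, 96, 95, 94, 95, 96, 95, 94, 98, 152, 189, 191, 191]
4 [192, 191, 191, 179, 148, 108, 95, 95, 95, 95, 95, 96, 95, 96, 95, 95, 96, 95, 92, 92, 113, 161, 190, 191, 191]
```

Emit:
move_arm(plan=[[[0.05, -0.1, 0], 0, 0.9], [[0, 0, 0], 0, 0.9], [[0, 0, 0], 0, 0.9], [[0, 0, 0], 0, 0.9]])

```text
time_s: 29.3
ee_pos: [562.4, 211.4, 145.2]
ee_rot: [180.0, 0.0, 151.1]
force: [0.2, 0.3, -0.4]
gripper_width: 21.7
gripper_force: 40.0
```

Emit:
move_arm(plan=[[[0, 0, -0.2], 0, 0.9], [[0, 0, 0], 0, 0.9]])

```text
time_s: 29.5
ee_pos: [562.1, 211.3, 142.8]
ee_rot: [-180.0, -0.0, 151.1]
force: [-0.5, 0.6, -0.9]
gripper_width: 21.8
gripper_force: 40.0
```

Emit:
move_arm(plan=[[[0.02, 0, -0.2], 0, 0.9], [[0, 0, -0.15], 0, 0.9], [[0, 0, 0], 0, 0.9]])

```text
time_s: 29.8
ee_pos: [562.4, 211.3, 139.3]
ee_rot: [-180.0, -0.0, 151.1]
force: [-0.3, -1.2, -1.0]
gripper_width: 21.6
gripper_force: 40.0
```

Emit:
move_arm(plan=[[[0, 0, -0.15], 0, 0.9], [[0, 0, 0], 0, 0.9]])

```text
time_s: 30.0
ee_pos: [562.5, 211.3, 138.0]
ee_rot: [-180.0, -0.0, 151.1]
force: [-0.2, 0.5, -1.0]
gripper_width: 22.1
gripper_force: 40.0
```

Emit:
move_arm(plan=[[[0, 0, -0.12], 0, 0.9], [[0, 0, 0], 0, 0.9]])

```text
time_s: 30.2
ee_pos: [562.5, 211.3, 136.8]
ee_rot: [-180.0, -0.0, 151.1]
force: [0.9, 0.2, -1.6]
gripper_width: 21.6
gripper_force: 40.0
```

Emit:
move_arm(plan=[[[0, 0, 0], -6, 0.9], [[0, 0, 0], -6, 0.9], [[0, 0, 0], -6, 0.9], [[0, 0, 0], -6, 0.9], [[0, 0, 0], -6, 0.9]])

```text
time_s: 30.7
ee_pos: [562.9, 211.8, 137.1]
ee_rot: [179.9, -0.0, 120.8]
force: [0.6, 0.6, -0.5]
gripper_width: 21.8
gripper_force: 40.0
```

```bash
python3 -c "
from h import *
s=env.state(); print(s['ee_pos'],s['ee_rot'],s['force'],s['torque'],s['qpos'].round(1))"
```

```text
[562.92857012 211.83413518 137.14123351] [ 1.79927052e+02 -1.62118296e-02  1.20831636e+02] [ 0.56511365  0.6279297  -0.51207881] [ 0.17951328 -0.07522346  0.08476128] [ 19.5  22.4  90.1   0.   67.5 -11.3]
```

Emit:
move_arm(plan=[[[0, 0, 0], -6, 0.9], [[0, 0, 0], -6, 0.9], [[0, 0, 0], -6, 0.9], [[0, 0, 0], -6, 0.9], [[0, 0, 0], -6, 0.9]])

```text
time_s: 31.2
ee_pos: [563.1, 211.9, 137.2]
ee_rot: [179.9, -0.1, 90.8]
force: [0.7, 1.0, -1.1]
gripper_width: 21.7
gripper_force: 40.0
```

Emit:
move_arm(plan=[[[0, 0, 0], -6, 0.9], [[0, 0, 0], -6, 0.9], [[0, 0, 0], -6, 0.9], [[0, 0, 0], -5, 0.9], [[0, 0, 0], 0, 0.9]])

```text
time_s: 31.7
ee_pos: [563.3, 211.9, 137.2]
ee_rot: [179.9, -0.1, 68.1]
force: [0.8, 1.2, -1.8]
gripper_width: 21.9
gripper_force: 40.0
```

```bash
python3 -c "
from h import *
s=env.state(); print(s['ee_pos'],s['ee_rot'],s['force'],s['torque'],s['qpos'].round(1))"
```

```text
[563.26748541 211.92924685 137.21737741] [ 1.79932813e+02 -9.76097609e-02  6.80836318e+01] [ 0.79301387  1.18377841 -1.82285301] [ 0.23683117 -0.17550262  0.04554817] [19.5 22.4 90.1  0.  67.5 41.4]
```

Emit:
move_arm(plan=[[[0, 0, 0], -4, 0.9], [[0, 0, 0], -4, 0.9], [[0, 0, 0], 0, 0.9]])

```text
time_s: 32.0
ee_pos: [563.3, 211.9, 137.2]
ee_rot: [179.9, -0.1, 60.2]
force: [2.0, 1.5, -1.8]
gripper_width: 21.8
gripper_force: 40.0
```

```bash
python3 -c "
from h import *
s=env.state(); print(s['ee_pos'],s['ee_rot'],s['force'],s['torque'],s['gripper_width'])"
```

```text
[563.28537878 211.90742442 137.22304613] [ 1.79943837e+02 -1.02528626e-01  6.01750015e+01] [ 1.96096047  1.4813045  -1.77867926] [ 0.33024073 -0.31024497  0.02739141] 21.790829065850268
```

Emit:
move_arm(plan=[[[0, 0, 0], -4, 0.9], [[0, 0, 0], 0, 0.9]])

```text
time_s: 32.2
ee_pos: [563.2, 211.8, 137.2]
ee_rot: [180.0, -0.1, 56.2]
force: [1.3, 2.5, -1.1]
gripper_width: 22.0
gripper_force: 40.0
```

```bash
python3 -c "
from h import *
s=env.state(); print(s['ee_pos'],s['ee_rot'],s['force'],s['torque'],s['gripper_width'])"
```

```text
[563.2488466  211.8116595  137.21020472] [ 1.79950517e+02 -9.56990465e-02  5.62109930e+01] [ 1.3340281   2.50153262 -1.12966784] [ 0.38201176 -0.3843154   0.11400243] 21.954126660081567
```

Emit:
move_arm(plan=[[[0, 0, 0], -4, 0.9], [[0, 0, 0], 0, 0.9]])

```text
time_s: 32.4
ee_pos: [563.2, 211.8, 137.2]
ee_rot: [180.0, -0.1, 52.2]
force: [2.9, 2.1, -0.6]
gripper_width: 21.7
gripper_force: 40.0
```

```bash
python3 -c "
from h import *
s=env.state(); print(s['ee_pos'],s['ee_rot'],s['force'],s['torque'],s['gripper_width'])"
```

```text
[563.20699193 211.79201779 137.22743699] [ 1.79957104e+02 -9.45268256e-02  5.22322526e+01] [ 2.89573963  2.06558967 -0.61589773] [ 0.49071709 -0.51622995  0.09386756] 21.71632772257275
```

Emit:
move_arm(plan=[[[0, 0, 0], 5, 0.9], [[0, 0, 0.8], 0, 0.9], [[0, 0, 1.5], 0, 0.9], [[-2.2, -3.2, 0.3], 0, 0.9], [[-2.3, -3.3, 0], 0, 0.9]])

```text
time_s: 32.9
ee_pos: [516.9, 145.5, 163.6]
ee_rot: [180.0, 0.1, 57.2]
force: [0.2, -1.0, -1.0]
gripper_width: 22.2
gripper_force: 40.0
```

Emit:
move_arm(plan=[[[0, 0, 0], 0, 0.9], [[0, 0, 0], 0, 0.9]])

```text
time_s: 33.1
ee_pos: [517.0, 145.6, 163.6]
ee_rot: [180.0, 0.0, 57.0]
force: [0.4, 0.1, -0.7]
gripper_width: 21.7
gripper_force: 40.0
```

```bash
python3 slot.py 562.4 212.5
```

```text
[516.99244284 145.56052123 163.64276253] [1.79991431e+02 2.25898554e-02 5.70165305e+01] [14.5 15.6 96.2 -0.  68.2 47.5]
(array([564.025, 213.375]), np.float32(162.16609), 5.9, np.float64(-37.91753094662661), 87.77149200439453)
boss z 91.74557985089973
```

Emit:
move_arm(plan=[[[0.2, -3.6, 0], 0, 0.9], [[0.1, -3.6, 0], 0, 0.9], [[0, -3.4, 0], 0, 0.9], [[0, 0, 0], 0, 0.9], [[0, 0, 0], 0, 0.9]])

```text
time_s: 33.65
ee_pos: [521.2, 40.5, 162.9]
ee_rot: [-180.0, -0.0, 57.0]
force: [-0.1, -0.5, -1.0]
gripper_width: 21.8
gripper_force: 40.0
```

```bash
python3 slot.py 565 105.5
```

```text
[521.18517531  40.54139924 162.9104841 ] [-1.79979346e+02 -1.60592410e-02  5.70201980e+01] [ 3.2 14.4 98.1  0.  67.5 36.1]
(array([565.   , 106.125]), np.float32(147.60403), 5.2, np.float64(-115.63288583408641), 84.79718780517578)
boss z 91.74997441508009
```

Emit:
move_arm(plan=[[[2.1, 3.3, 0], 0, 0.9], [[2.2, 3.3, 0], 0, 0.9], [[0, 0, -0.9], 0, 0.9], [[0, 0, 0], 0, 0.9], [[0, 0, 0], 0, 0.9]])

```text
time_s: 34.2
ee_pos: [562.7, 106.7, 153.4]
ee_rot: [-179.9, 0.1, 57.1]
force: [-0.4, 0.3, -1.0]
gripper_width: 22.1
gripper_force: 40.0
```

```bash
python3 tip.py
```

```text
[562.68622805 106.67484276 153.42503488] [-1.79930115e+02  8.69362564e-02  5.71357384e+01] [-0.41572063  0.274249   -0.96226833] [-0.06357901  0.1620534   0.00995559] 22.05207949853976
20 30 33 [ 2.2 -3.5 22.5] [ 4.4  2.7 30. ] [ 3.5 -0.3 26.4]
30 38 38 [ 0.5 -4.3 30.5] [ 4.1  3.5 37.7] [ 2.9 -0.7 34.2]
38 43 44 [-1.6 -5.9 38.5] [ 4.1  5.1 42.6] [ 1.3 -0.3 40.7]
43 48 17 [ 1.2 -5.9 43.1] [ 1.9  5.2 48. ] [ 1.6 -0.  45.8]
48 54 8 [ 1.3 -6.  48. ] [ 1.7  5.3 49.2] [ 1.5 -0.4 48.6]
boss 1162 [[-11.1 -14.8  60.3]
 [ 18.9  20.4  63.5]]
rows=tool x mm, cols=tool y mm step 1 from -12
-4 [137, 137, 138, 137, 132, 106, 73, 67, 67, 67, 67, 67, 68, 67, 66, 67, 67, 67, 69, 70, 70, 74, 91, 118, 134]
-3 [139, 139, 139, 138, 135, 111, 77, 68, 68, 68, 68, 69, 68, 68, 68, 68, 67, 67, 69, 70, 70, 69, 75, 95, 123]
-2 [139, 138, 139, 138, 137, 118, 84, 68, 66, 66, 66, 65, 65, 65, 65, 65, 65, 65, 65, 65, 65, 64, 65, 77, 111]
-1 [139, 139, 139, 139, 137, 118, 83, 60, 58, 57, 56, 56, 56, 56, 56, 55, 54, 54, 54, 55, 55, 55, 57, 73, 114]
0 [140, 140, 139, 139, 138, 118, 81, 64, 63, 61, 61, 61, 60, 61, 60, 59
[... 742 characters left out ...]
 128, 101, 73, 67, 71, 71, 71, 71, 71, 71, 71, 69, 67, 85, 133, 164, 153, 140]
8 [139, 140, 141, 141, 140, 140, 140, 139, 127, 94, 70, 68, 69, 67, 67, 66, 66, 66, 69, 83, 122, 173, 192, 172, 144]
9 [139, 141, 141, 140, 140, 140, 142, 142, 139, 121, 97, 87, 80, 77, 75, 73, 70, 71, 89, 116, 140, 163, 171, 159, 143]
10 [135, 140, 140, 140, 141, 142, 142, 141, 139, 135, 129, 125, 123, 120, 119, 117, 107, 108, 123, 137, 141, 142, 143, 142, 141]
11 [120, 137, 141, 141, 143, 141, 141, 140, 139, 139, 139, 140, 140, 139, 140, 140, 136, 135, 137, 139, 140, 141, 140, 140, 141]
12 [97, 124, 139, 142, 142, 140, 140, 139, 139, 141, 141, 141, 140, 140, 141, 142, 142, 142, 140, 138, 139, 141, 141, 140, 140]
```

Emit:
move_arm(plan=[[[0.27, -0.1, -0.4], 0, 0.9], [[0, 0, -0.4], 0, 0.9], [[0, 0, 0], 0, 0.9], [[0, 0, 0], 0, 0.9], [[0, 0, 0], 0, 0.9]])

```text
time_s: 34.75
ee_pos: [566.3, 105.2, 146.1]
ee_rot: [180.0, -0.0, 57.1]
force: [0.4, -0.2, -0.9]
gripper_width: 21.5
gripper_force: 40.0
```

```bash
python3 tip.py
```

```text
[566.31971704 105.21667499 146.08364722] [ 1.79988086e+02 -7.43557060e-03  5.70551060e+01] [ 0.44180463 -0.22582991 -0.86525167] [-0.10560772  0.03592906 -0.0495063 ] 21.504092606419984
20 30 32 [ 2.3 -3.5 22.1] [ 4.3  2.7 29.9] [ 3.4 -0.5 26.7]
30 38 35 [ 0.5 -4.3 30.5] [ 4.2  3.5 38. ] [ 3.  -0.5 34. ]
38 43 46 [-1.8 -5.9 38.6] [ 4.4  5.1 42.8] [ 1.4 -0.2 40.5]
43 48 15 [ 1.2 -5.9 43.5] [ 2.   5.2 47.7] [ 1.6 -1.2 45.3]
48 54 123 [-11.2 -11.5  48.1] [12.  11.6 54. ] [ 2.9  1.5 53.2]
boss 1168 [[-10.7 -18.5  52.8]
 [ 17.9  16.2  56.2]]
rows=tool x mm, cols=tool y mm step 1 from -12
-4 [138, 128, 98, 74, 76, 97, 111, 98, 74, 66, 66, 67, 67, 66, 67, 81, 106, 108, 90, 99, 126, 135, 136, 137, 136]
-3 [138, 127, 95, 70, 71, 83, 92, 86, 71, 67, 67, 66, 66, 66, 66, 77, 89, 87, 73, 80, 111, 132, 137, 137, 136]
-2 [138, 124, 85, 61, 59, 65, 70, 71, 67, 66, 67, 67, 67, 66, 66, 68, 69, 67, 59, 73, 107, 132, 137, 137, 137]
-1 [138, 121, 82, 60, 60, 63, 67, 67, 67, 67, 67, 68, 67, 67, 66, 66, 66, 65, 62, 77, 117, 137, 139, 140, 139]
0 [138, 118, 82, 67, 68, 68, 69, 68, 69, 68, 68, 68, 68, 68, 68
[... 764 characters left out ...]
6, 67, 66, 66, 67, 76, 102, 126, 141, 159, 160, 148, 141, 139, 139]
8 [140, 140, 141, 141, 137, 120, 96, 83, 78, 72, 69, 67, 64, 65, 80, 108, 132, 138, 145, 175, 186, 166, 143, 138, 139]
9 [141, 142, 142, 141, 140, 136, 131, 126, 119, 111, 105, 104, 99, 101, 115, 133, 140, 139, 144, 168, 178, 157, 141, 138, 139]
10 [142, 142, 141, 140, 139, 139, 140, 141, 140, 138, 138, 138, 138, 135, 137, 139, 141, 141, 141, 144, 146, 143, 141, 139, 138]
11 [142, 140, 140, 140, 140, 140, 140, 141, 141, 140, 141, 143, 142, 140, 139, 138, 140, 141, 141, 139, 140, 141, 142, 140, 133]
12 [140, 139, 140, 141, 142, 140, 139, 141, 141, 140, 141, 142, 141, 141, 141, 140, 138, 140, 141, 140, 140, 141, 141, 134, 115]
```

Emit:
move_arm(plan=[[[-0.1, 0.04, 0], 0, 0.9], [[0, 0, 0], 0, 0.9], [[0, 0, 0], 0, 0.9], [[0, 0, -0.3], 0, 0.9], [[0, 0, 0], 0, 0.9]])

```text
time_s: 35.3
ee_pos: [565.0, 105.7, 142.5]
ee_rot: [-180.0, 0.0, 57.1]
force: [-0.4, -0.4, -1.5]
gripper_width: 21.4
gripper_force: 40.0
```

Emit:
move_arm(plan=[[[0, 0, -0.2], 0, 0.9], [[0, 0, -0.1], 0, 0.9], [[0, 0, 0], 0, 0.9]])

```text
time_s: 35.6
ee_pos: [565.1, 105.7, 139.7]
ee_rot: [-180.0, 0.0, 57.1]
force: [0.2, 0.2, -1.5]
gripper_width: 21.6
gripper_force: 40.0
```

Emit:
move_arm(plan=[[[0, 0, -0.15], 0, 0.9], [[0, 0, -0.12], 0, 0.9], [[0, 0, 0], 0, 0.9]])

```text
time_s: 35.9
ee_pos: [565.1, 105.7, 137.0]
ee_rot: [-180.0, 0.0, 57.1]
force: [-1.0, 0.9, -1.4]
gripper_width: 21.9
gripper_force: 40.0
```

Emit:
move_arm(plan=[[[0, 0, 0], -6, 0.9], [[0, 0, 0], -6, 0.9], [[0, 0, 0], -6, 0.9], [[0, 0, 0], -6, 0.9], [[0, 0, 0], -6, 0.9]])

```text
time_s: 36.4
ee_pos: [565.9, 105.5, 137.4]
ee_rot: [179.9, -0.1, 26.8]
force: [1.2, -1.8, -1.7]
gripper_width: 21.7
gripper_force: 40.0
```

```bash
python3 -c "
from h import *
s=env.state(); print(s['ee_pos'],s['ee_rot'],s['force'],s['torque'],s['qpos'].round(1))"
```

```text
[565.94772467 105.5322093  137.38222152] [ 1.79927769e+02 -6.23626937e-02  2.68462218e+01] [ 1.21402574 -1.78820218 -1.73795968] [-0.32855994 -0.17064001  0.08349903] [ 9.5 20.1 93.6 -0.1 66.2 72.6]
```

Emit:
move_arm(plan=[[[0, 0, 0], -6, 0.9], [[0, 0, 0], -6, 0.9], [[0, 0, 0], -6, 0.9], [[0, 0, 0], -6, 0.9], [[0, 0, 0], -6, 0.9]])

```text
time_s: 36.9
ee_pos: [565.9, 105.3, 137.4]
ee_rot: [179.9, -0.1, -3.1]
force: [0.2, -1.0, -0.7]
gripper_width: 22.0
gripper_force: 40.0
```

Emit:
move_arm(plan=[[[0, 0, 0], -6, 0.9], [[0, 0, 0], -6, 0.9], [[0, 0, 0], -6, 0.9], [[0, 0, 0], -6, 0.9], [[0, 0, 0], 0, 0.9]])

```text
time_s: 37.4
ee_pos: [565.9, 105.2, 137.5]
ee_rot: [180.0, -0.1, -26.9]
force: [0.6, -2.2, -1.5]
gripper_width: 21.8
gripper_force: 40.0
```

```bash
python3 -c "
from h import *
s=env.state(); print(s['ee_pos'],s['ee_rot'],s['force'],s['torque'],s['qpos'].round(1))"
```

```text
[565.91180982 105.15216045 137.48546988] [ 1.79973118e+02 -1.04167748e-01 -2.68957551e+01] [ 0.59288723 -2.19436794 -1.49775853] [-0.47911392 -0.15052625  0.0908268 ] [ 9.400e+00  2.010e+01  9.360e+01 -1.000e-01  6.630e+01  1.264e+02]
```

Emit:
move_arm(plan=[[[0, 0, 0], -5, 0.9], [[0, 0, 0], -5, 0.9], [[0, 0, 0], 0, 0.9]])

```text
time_s: 37.7
ee_pos: [565.9, 105.2, 137.5]
ee_rot: [180.0, -0.1, -36.8]
force: [2.0, -2.7, -0.5]
gripper_width: 21.9
gripper_force: 40.0
```

```bash
python3 -c "
from h import *
s=env.state(); print(s['ee_pos'],s['ee_rot'],s['force'],s['torque'],s['qpos'].round(1))"
```

```text
[565.9108531  105.16837978 137.48691724] [ 1.79991613e+02 -1.03283320e-01 -3.67876017e+01] [ 2.00794707 -2.6588267  -0.51971846] [-0.65536082 -0.23511723  0.03980619] [ 9.400e+00  2.010e+01  9.360e+01 -1.000e-01  6.630e+01  1.363e+02]
```

Emit:
move_arm(plan=[[[0, 0, 0], -3.5, 0.9], [[0, 0, 0], 0, 0.9], [[0, 0, 0], 5, 0.9], [[0, 0, 1], 0, 0.9], [[0, 0, 1.5], 8.5, 0.9]])

```text
time_s: 38.2
ee_pos: [563.9, 106.4, 162.0]
ee_rot: [180.0, 0.2, -26.7]
force: [-0.1, -0.0, -1.6]
gripper_width: 21.8
gripper_force: 40.0
```

Emit:
move_arm(plan=[[[1, 1, 0.4], 8.5, 0.9], [[1, 1, 0], 8.5, 0.9], [[1, 1, 0], 8.5, 0.9], [[1, 1, 0], 8.5, 0.9], [[0.5, 0.5, 0], 8.5, 0.9]])

```text
time_s: 38.7
ee_pos: [610.4, 152.4, 166.7]
ee_rot: [-179.9, 0.0, 16.0]
force: [-0.8, 0.2, -1.3]
gripper_width: 21.6
gripper_force: 40.0
```

Emit:
move_arm(plan=[[[0, 0, 0], 8.5, 0.9], [[0, 0, 0], 8.5, 0.9], [[0, 0, 0], 8.5, 0.9], [[0, 0, 0], 8.5, 0.9], [[0, 0, 0], 8.5, 0.9]])

```text
time_s: 39.2
ee_pos: [609.6, 151.6, 166.8]
ee_rot: [-179.9, -0.0, 58.4]
force: [0.9, 0.4, -1.8]
gripper_width: 21.7
gripper_force: 40.0
```

Emit:
move_arm(plan=[[[0, 0, 0], 8.5, 0.9], [[0, 0, 0], 8.5, 0.9], [[0, 0, 0], 8.5, 0.9], [[0, 0, 0], 8.5, 0.9], [[0, 0, 0], 8.5, 0.9]])

```text
time_s: 39.7
ee_pos: [609.6, 151.6, 166.8]
ee_rot: [-180.0, -0.1, 100.9]
force: [-0.4, -0.0, -1.6]
gripper_width: 21.7
gripper_force: 40.0
```

Emit:
move_arm(plan=[[[0, 0, 0], 8.5, 0.9], [[0, 0, 0], 8.5, 0.9], [[0, 0, 0], 3, 0.9], [[0, 0, 0], 0, 0.9], [[0, 0, 0], 0, 0.9]])

```text
time_s: 40.2
ee_pos: [610.0, 151.2, 166.6]
ee_rot: [180.0, -0.1, 120.5]
force: [-0.2, -0.0, -1.2]
gripper_width: 21.7
gripper_force: 40.0
```

```bash
cat > chk.py <<'E'
from slot import *
s=env.state(); print(s["ee_pos"],s["ee_rot"],s["time_s"])
p=env.grab_frame("wrist"); c=[float(v) for v in sys.argv[1:3]]; r=measure(p,c); print(r); c=r[0]
d=cloud(p); q=np.hypot(d[...,0]-c[0],d[...,1]-c[1]); T=d[(q<17)&(q>11)&(d[...,2]>80)&(d[...,2]<105)]; print("boss z",np.median(T[:,2]))
g=ortho(p,c,91,16,0,s=8).mean(2); g=cv2.GaussianBlur(g,(0,0),2)
print("up=+x left=+y, 1mm grid from +14"); 
for x in range(14,-15,-1): print("".join("%4d"%g[int((16-x)*8),int((16-y)*8)] for y in range(14,-15,-1)))
E
python3 chk.py 562.5 212.3
```

```text
[609.97465403 151.22874975 166.59166579] [ 1.79993976e+02 -5.42079059e-02  1.20508106e+02] 40.2
(array([563.625, 213.05 ]), np.float32(165.31381), 3.0, np.float64(-39.0412073089263), 82.20846557617188)
boss z 91.73371230263777
up=+x left=+y, 1mm grid from +14
 178 184 183 185 188 188 189 189 189 188 188 188 188 188 189 189 187 188 188 186 187 189 189 189 186 177 158 141 131
 162 176 186 188 189 189 189 189 189 188 188 188 188 188 188 189 189 189 183 169 172 185 188 189 188 187 178 160 135
 160 178 187 189 189 189 189 189 189 189 189 189 188 188 188 189 188 186 171 135 133 164 182 188 189 188 187 180 156
 174 187 188 189 188 189 189 188 189 189 188 188 188 188 187 186 184 174 150 114  98 118 151 175 187 188 188 188 181
 184 188 189 189 188 188 188 188 188 185 180 178 176 173 168 160 154 146 129 117 106  95 105 142 175 186 188 189 188
 188 188 189 189 188 188 188 188 182 162 142 137 134 130 121 109 106 111 111 116 118 110  95 102 137 170 186 188 189
 189 188 188 188 188 188 188 186 168 133 108 101  99  99  97  93  94  97  97 104 117 121 106  86 106 155 183 188 187
 188 188 188 188 189 
[... 1852 characters left out ...]
188 188 188 188 188 188 188 189 189 185 166 135 122 131 141 149 149 151 159 175 186 188 188 188 189 189 189 189 188
 187 188 188 188 188 188 188 188 188 188 187 177 174 179 180 183 184 184 186 188 189 189 188 188 188 188 189 188 181
 177 186 188 188 188 188 188 188 188 188 189 188 187 189 188 188 188 188 188 189 189 189 188 188 189 188 188 183 166
 154 174 185 188 188 188 188 188 188 188 188 188 188 188 188 189 188 188 188 189 188 188 188 189 189 188 186 170 147
 139 151 170 183 188 188 188 188 188 188 188 188 188 188 188 188 188 188 188 189 188 188 188 188 189 187 176 154 130
 134 138 147 166 181 187 188 188 188 188 188 188 188 188 188 188 188 188 188 188 189 188 188 188 187 177 157 132 104
```

Emit:
move_arm(plan=[[[-0.1, -3.9, 0], -8.5, 0.9], [[-0.1, -3.8, 0], -8.5, 0.9], [[-0.1, -3.8, 0], -8.5, 0.9], [[-1.8, 0, 0], -8.5, 0.9], [[0, 0, 0], -8.5, 0.9]])

```text
time_s: 40.75
ee_pos: [587.3, 34.7, 166.4]
ee_rot: [-179.9, -0.0, 77.5]
force: [-0.3, 0.1, -0.8]
gripper_width: 21.8
gripper_force: 40.0
```

Emit:
move_arm(plan=[[[-2, 0, 0], -8, 0.9], [[-2, 0, 0], 0, 0.9], [[0, 0, 0], 0, 0.9], [[0, 0, 0], 0, 0.9]])

```text
time_s: 41.15
ee_pos: [549.8, 35.9, 166.8]
ee_rot: [179.9, -0.0, 70.1]
force: [0.2, -0.1, -1.0]
gripper_width: 21.8
gripper_force: 40.0
```

```bash
python3 chk.py 565 106
```

```text
[549.78634958  35.92964206 166.76252614] [ 1.79921554e+02 -4.52056145e-02  7.00572932e+01] 41.15
(array([564.25 , 105.375]), np.float32(67.943016), 11.1, np.float64(-137.25071609929296), 82.38768768310547)
boss z 92.18564659648212
up=+x left=+y, 1mm grid from +14
 135 140 154 174 187 190 190 190 190 190 190 190 190 190 190 190 190 190 190 190 190 190 190 190 189 179 159 142 136
 133 155 176 187 190 190 190 190 190 190 190 190 190 190 190 190 190 190 190 190 190 190 190 190 190 188 178 158 142
 146 176 188 190 190 190 190 190 190 190 190 190 190 190 190 190 190 190 190 190 190 190 190 190 190 190 188 177 154
 175 187 190 190 190 190 190 190 190 190 190 190 189 189 190 190 189 190 190 190 190 190 190 190 190 190 190 187 170
 188 189 190 190 190 190 190 190 190 189 183 176 173 172 175 177 178 181 184 188 190 190 190 190 190 190 190 190 185
 190 190 190 190 190 190 190 190 188 177 150 127 120 121 125 128 132 139 154 175 188 190 190 190 190 190 190 190 190
 190 190 190 190 190 190 190 189 176 142 105  92  87  89  91  88  87  90 107 141 174 188 190 190 190 190 190 190 190
 190 190 190 190 
[... 1856 characters left out ...]
190 190 190 190 190 190 190 190 188 173 150 138 135 135 132 130 127 120  98  76  72  73  81 109 152 180 189 190 190
 185 190 190 190 190 190 190 190 190 188 183 181 179 179 178 177 176 169 144 103  77  82 113 156 181 189 190 190 190
 172 186 190 190 190 190 190 190 190 190 190 191 190 190 190 190 190 188 177 145 107 117 158 182 189 191 190 190 188
 148 172 186 190 190 190 190 190 190 190 190 190 190 190 190 191 190 190 188 176 156 162 183 190 191 191 188 179 167
 114 146 173 187 190 190 190 190 190 190 190 190 191 190 190 191 190 190 190 188 184 186 190 190 191 187 174 147 118
  81 111 145 172 187 190 190 190 190 190 190 190 190 190 190 191 190 189 188 190 190 191 190 190 186 170 140 103  78
```

Emit:
move_arm(plan=[[[0.3, 4.4, 0], -2, 0.9], [[0.3, 4.4, 0], 0, 0.9], [[0.3, 4.4, 0], 0, 0.9], [[0.4, 4.4, 0], 0, 0.9], [[0, 0, -1.2], 0, 0.9]])

```text
time_s: 41.7
ee_pos: [564.8, 217.9, 155.2]
ee_rot: [179.8, -0.3, 68.3]
force: [0.4, -0.9, -0.8]
gripper_width: 21.8
gripper_force: 40.0
```

Emit:
move_arm(plan=[[[0, 0, 0], 0, 0.9], [[0, 0, 0], 0, 0.9], [[0, 0, 0], 0, 0.9]])

```text
time_s: 42.0
ee_pos: [562.7, 210.6, 154.5]
ee_rot: [180.0, 0.0, 68.0]
force: [-0.2, 0.1, -1.0]
gripper_width: 22.0
gripper_force: 40.0
```

```bash
python3 tip.py
```

```text
[562.69899836 210.59975237 154.52789713] [1.79974273e+02 2.52859035e-03 6.79767081e+01] [-0.2126831   0.10452698 -1.00814781] [-0.07261831  0.04413839 -0.02072483] 21.96376439562577
20 30 31 [ 2.2 -3.4 21.1] [ 4.5  2.8 29.8] [ 3.6 -0.4 26.2]
30 38 38 [ 0.4 -4.2 30.1] [ 4.7  3.7 37.2] [ 3.  -0.3 33.8]
38 43 47 [-1.4 -5.7 38.1] [ 4.1  5.2 42.9] [ 1.6 -0.1 40.6]
43 48 13 [ 1.2 -5.8 43.3] [ 1.9  5.3 47.8] [ 1.6 -0.8 45.5]
48 54 11 [ 1.3 -5.1 48.2] [ 1.8  5.4 49.6] [ 1.6  0.3 48.8]
boss 1180 [[-11.  -17.1  61.4]
 [ 20.8  18.3  64.7]]
rows=tool x mm, cols=tool y mm step 1 from -12
-4 [132, 131, 132, 132, 128, 103, 71, 64, 64, 64, 63, 64, 64, 65, 64, 64, 64, 66, 77, 91, 99, 96, 90, 88, 105]
-3 [133, 132, 132, 131, 121, 92, 68, 65, 66, 66, 65, 67, 66, 66, 65, 65, 65, 65, 67, 70, 74, 74, 72, 72, 91]
-2 [133, 134, 133, 129, 109, 79, 69, 68, 68, 68, 67, 67, 67, 67, 67, 68, 67, 67, 66, 68, 68, 69, 71, 69, 79]
-1 [133, 133, 132, 123, 95, 71, 68, 68, 68, 68, 68, 67, 67, 68, 67, 67, 67, 67, 67, 66, 68, 70, 71, 68, 74]
0 [131, 132, 128, 109, 79, 65, 63, 63, 63, 63, 63, 63, 62, 63, 62, 62, 62, 62, 62
[... 695 characters left out ...]
, 176, 133, 89, 90, 95, 94, 94, 96, 97, 96, 96, 96, 95, 96, 95, 92, 95, 134, 179, 192, 192, 192]
8 [191, 192, 193, 186, 151, 98, 87, 94, 96, 96, 97, 97, 96, 96, 97, 97, 95, 94, 90, 104, 156, 189, 193, 192, 192]
9 [193, 193, 193, 190, 171, 133, 105, 89, 88, 93, 95, 95, 96, 96, 96, 95, 91, 84, 95, 135, 176, 192, 192, 192, 192]
10 [193, 192, 192, 193, 189, 178, 154, 122, 99, 87, 82, 81, 84, 87, 90, 92, 94, 103, 128, 164, 188, 192, 192, 192, 192]
11 [193, 193, 193, 193, 193, 192, 187, 176, 153, 121, 90, 77, 80, 91, 107, 123, 140, 161, 179, 188, 192, 192, 192, 192, 193]
12 [193, 193, 193, 193, 193, 193, 193, 193, 189, 176, 150, 131, 137, 153, 166, 177, 186, 191, 193, 192, 192, 192, 192, 192, 192]
```

Emit:
move_arm(plan=[[[0.11, 0.2, -0.4], 0, 0.9], [[0, 0, -0.45], 0, 0.9], [[0, 0, 0], 0, 0.9], [[0, 0, 0], 0, 0.9], [[0, 0, 0], 0, 0.9]])

```text
time_s: 42.55
ee_pos: [563.4, 213.7, 145.8]
ee_rot: [180.0, -0.0, 68.1]
force: [1.3, -0.2, -1.0]
gripper_width: 21.9
gripper_force: 40.0
```

```bash
python3 tip.py | sed -n '1p;4,25p'
```

```text
[563.43306289 213.74616946 145.80051122] [ 1.79989784e+02 -3.33486176e-03  6.80679365e+01] [ 1.34227757 -0.21045885 -0.95633795] [-0.12614883  0.04691309  0.04889812] 21.90924476886964
38 43 47 [-1.6 -5.8 38. ] [ 4.3  5.2 42.9] [ 1.5 -0.4 40.5]
43 48 14 [ 1.3 -5.8 43.2] [ 1.9  5.3 47.8] [ 1.7  0.4 45.9]
48 54 190 [-10.5 -12.   48.3] [12.  11.8 54. ] [ 3.7 -1.8 53.3]
boss 1072 [[-10.8 -16.7  52.6]
 [ 17.9  18.6  56. ]]
rows=tool x mm, cols=tool y mm step 1 from -12
-4 [130, 131, 131, 125, 102, 95, 106, 95, 71, 62, 63, 63, 63, 63, 64, 75, 99, 105, 83, 67, 65, 67, 69, 69, 66]
-3 [131, 131, 130, 115, 86, 80, 92, 86, 70, 62, 63, 63, 64, 63, 63, 73, 88, 89, 71, 59, 59, 64, 69, 68, 65]
-2 [131, 130, 127, 103, 73, 65, 69, 70, 64, 63, 62, 64, 63, 63, 63, 65, 68, 67, 57, 51, 54, 62, 68, 68, 65]
-1 [131, 130, 126, 102, 72, 63, 63, 63, 63, 63, 63, 64, 64, 63, 62, 63, 63, 63, 60, 58, 60, 64, 71, 73, 75]
0 [131, 130, 130, 114, 82, 68, 66, 66, 65, 65, 66, 65, 65, 65, 65, 64, 65, 64, 65, 64, 66, 67, 79, 95, 105]
1 [132, 131, 131, 120, 91, 71, 68, 68, 67, 68, 68, 67, 68, 67, 67, 66, 67, 67, 67, 66, 6
[... 514 characters left out ...]
2, 81, 75, 74, 81, 88, 85, 76, 71, 80, 123, 158, 157, 151, 151, 169]
7 [184, 181, 166, 150, 139, 154, 175, 160, 133, 107, 86, 79, 74, 76, 85, 89, 96, 103, 123, 163, 188, 188, 184, 177, 184]
8 [192, 192, 189, 180, 169, 176, 188, 190, 181, 150, 111, 88, 81, 90, 106, 125, 145, 160, 175, 188, 191, 192, 191, 190, 190]
9 [191, 192, 192, 191, 190, 191, 191, 192, 191, 183, 167, 143, 140, 157, 168, 177, 185, 189, 191, 191, 191, 191, 191, 191, 191]
10 [192, 192, 192, 192, 191, 191, 191, 192, 192, 191, 189, 184, 183, 189, 190, 191, 191, 191, 191, 191, 192, 191, 191, 191, 191]
11 [192, 191, 192, 192, 192, 191, 191, 191, 191, 191, 191, 192, 192, 191, 191, 191, 191, 191, 191, 191, 191, 191, 191, 191, 192]
```

Emit:
move_arm(plan=[[[0.05, -0.11, 0], 0, 0.9], [[0, 0, 0], 0, 0.9], [[0, 0, 0], 0, 0.9], [[0, 0, -0.3], 0, 0.9], [[0, 0, 0], 0, 0.9]])

```text
time_s: 43.1
ee_pos: [563.6, 212.6, 142.3]
ee_rot: [-180.0, 0.0, 68.1]
force: [-0.5, 0.4, -1.2]
gripper_width: 21.8
gripper_force: 40.0
```

Emit:
move_arm(plan=[[[0, 0, -0.2], 0, 0.9], [[0, 0, -0.1], 0, 0.9], [[0, 0, 0], 0, 0.9]])

```text
time_s: 43.4
ee_pos: [563.7, 212.6, 139.5]
ee_rot: [-180.0, 0.0, 68.1]
force: [1.0, 0.6, -1.1]
gripper_width: 21.8
gripper_force: 40.0
```

Emit:
move_arm(plan=[[[0, 0, -0.15], 0, 0.9], [[0, 0, -0.12], 0, 0.9], [[0, 0, 0], 0, 0.9]])

```text
time_s: 43.7
ee_pos: [563.8, 212.6, 136.8]
ee_rot: [-180.0, 0.0, 68.1]
force: [-0.3, 0.1, -1.4]
gripper_width: 22.2
gripper_force: 40.0
```

Emit:
move_arm(plan=[[[0, 0, 0], -6, 0.9], [[0, 0, 0], -6, 0.9], [[0, 0, 0], -6, 0.9], [[0, 0, 0], -6, 0.9], [[0, 0, 0], 0, 0.9]])

```text
time_s: 44.2
ee_pos: [564.2, 212.9, 137.1]
ee_rot: [180.0, -0.0, 44.1]
force: [0.2, 0.5, -1.5]
gripper_width: 22.1
gripper_force: 40.0
```

```bash
cat > st.py <<'E'
from h import *
s=env.state(); print(s['ee_pos'].round(1),s['ee_rot'].round(1),s['force'].round(1),s['torque'].round(3),s['qpos'].round(1))
E
python3 st.py
```

```text
[564.2 212.9 137.1] [180.   -0.   44.1] [ 0.2  0.5 -1.5] [ 0.079 -0.052  0.114] [19.6 22.5 89.8  0.  67.6 65.5]
```

Emit:
move_arm(plan=[[[0, 0, 0], -5, 0.9], [[0, 0, 0], 0, 0.9]])

```text
time_s: 44.4
ee_pos: [564.3, 212.9, 137.1]
ee_rot: [180.0, -0.1, 39.2]
force: [0.9, 0.2, -2.1]
gripper_width: 21.6
gripper_force: 40.0
```

```bash
python3 st.py
```

```text
[564.3 212.9 137.1] [ 1.80e+02 -1.00e-01  3.92e+01] [ 0.9  0.2 -2.1] [ 0.057 -0.151  0.068] [19.6 22.5 89.8  0.  67.6 70.4]
```

Emit:
move_arm(plan=[[[0, 0, 0], -5, 0.9], [[0, 0, 0], 0, 0.9]])

```text
time_s: 44.6
ee_pos: [564.2, 212.8, 137.1]
ee_rot: [180.0, -0.0, 34.2]
force: [1.4, 0.9, -2.0]
gripper_width: 22.0
gripper_force: 40.0
```

```bash
python3 st.py
```

```text
[564.2 212.8 137.1] [180.   -0.   34.2] [ 1.4  0.9 -2. ] [ 0.06  -0.231  0.098] [19.6 22.5 89.8 -0.  67.6 75.3]
```

Emit:
move_arm(plan=[[[0, 0, 0], -5, 0.9], [[0, 0, 0], 0, 0.9]])

```text
time_s: 44.8
ee_pos: [564.2, 212.8, 137.1]
ee_rot: [180.0, -0.0, 29.3]
force: [0.8, 0.8, -2.3]
gripper_width: 21.9
gripper_force: 40.0
```

```bash
python3 st.py
```

```text
[564.2 212.8 137.1] [180.   -0.   29.3] [ 0.8  0.8 -2.3] [ 0.036 -0.239  0.03 ] [19.6 22.5 89.8 -0.  67.6 80.3]
```

Emit:
move_arm(plan=[[[0, 0, 0], -4, 0.9], [[0, 0, 0], 0, 0.9]])

```text
time_s: 45.0
ee_pos: [564.2, 212.8, 137.2]
ee_rot: [180.0, -0.0, 25.3]
force: [1.4, 1.1, -1.9]
gripper_width: 21.6
gripper_force: 40.0
```

```bash
python3 st.py; python3 tip.py | sed -n '2,7p'
```

```text
[564.2 212.8 137.2] [180.   -0.   25.3] [ 1.4  1.1 -1.9] [ 0.034 -0.244  0.107] [19.6 22.5 89.8 -0.  67.6 84.3]
20 30 32 [ 1.8 -3.7 22.2] [ 3.9  2.6 29.9] [ 3.  -0.5 26.4]
30 38 37 [-0.2 -4.5 30.2] [ 3.7  3.4 37.9] [ 2.4 -0.6 33.8]
38 43 45 [-2.1 -6.  38. ] [ 3.5  5.  42.9] [ 1.  -0.5 40.6]
43 48 503 [ -9.7 -12.   43.4] [12.  11.9 48. ] [ 4.  -0.7 45.7]
48 54 99 [-7.6 -9.9 48. ] [11.7 12.  53.4] [ 1.   1.7 50.5]
boss 1115 [[ -9.8 -18.   43.9]
```

Emit:
move_arm(plan=[[[0, 0, 0], 6, 0.9], [[0, 0, 1], 0, 0.9], [[0, 0, 1.6], 0, 0.9], [[-3.6, -1.7, 0], 0, 0.9], [[-3.6, -1.7, 0], 0, 0.9]])

```text
time_s: 45.55
ee_pos: [491.2, 178.3, 163.8]
ee_rot: [180.0, 0.0, 31.1]
force: [-0.3, -0.3, -1.4]
gripper_width: 21.7
gripper_force: 40.0
```

Emit:
move_arm(plan=[[[0, 0, 0], 0, 0.9], [[0, 0, 0], 0, 0.9]])

```text
time_s: 45.75
ee_pos: [491.4, 178.4, 164.2]
ee_rot: [180.0, -0.0, 31.1]
force: [0.4, 0.1, -0.7]
gripper_width: 21.8
gripper_force: 40.0
```

```bash
python3 chk.py 563.5 213
```

```text
[491.37119815 178.39569797 164.1509499 ] [ 1.79982113e+02 -4.79803750e-02  3.10525588e+01] 45.75
(array([563.875, 213.   ]), np.float32(133.09016), 7.4, np.float64(-43.26978904266513), 89.99417877197266)
boss z 91.92615165836193
up=+x left=+y, 1mm grid from +14
 169 194 203 206 209 210 210 210 210 210 210 210 210 210 210 210 210 208 207 210 210 210 210 210 207 194 172 150 122
 164 189 205 209 210 210 210 210 210 210 210 210 210 210 210 210 210 210 210 209 204 204 209 210 210 207 195 174 148
 174 197 208 210 210 210 210 210 210 210 210 210 210 210 210 210 210 210 208 195 168 175 201 210 210 210 208 198 175
 195 207 210 210 210 210 210 210 210 210 210 210 210 210 210 209 209 208 197 156 112 127 172 199 209 210 210 208 197
 207 210 210 210 210 210 210 210 210 208 202 196 195 195 195 192 191 188 168 120  82  89 124 166 198 209 210 210 208
 210 210 210 210 210 210 210 210 208 189 156 140 137 137 137 132 133 139 139 122  96  81  89 121 167 198 208 210 210
 210 210 210 210 210 210 210 207 189 145 104  95  98  99 104 102 103 111 121 129 121  97  80  87 119 162 197 209 210
 210 210 210 210 21
[... 1854 characters left out ...]
210 210 210 210 211 210 210 211 210 200 175 151 147 147 150 150 151 153 167 193 208 210 210 210 211 210 210 210 210
 207 210 210 210 210 211 211 210 210 209 205 199 198 198 200 200 200 201 203 208 210 210 210 210 210 210 210 210 210
 194 207 210 210 210 211 210 210 210 210 210 210 210 210 210 210 210 210 210 211 211 210 211 210 210 210 210 208 207
 171 193 206 210 210 211 210 210 210 210 210 210 210 210 210 210 210 210 210 211 211 211 211 210 210 210 207 196 198
 153 169 191 206 210 211 210 210 210 210 210 211 210 210 210 210 210 210 210 210 210 210 211 210 210 207 193 176 188
 150 154 168 190 205 210 211 211 210 210 211 211 210 210 211 211 210 210 210 210 210 210 210 210 208 195 171 160 167
```

Emit:
move_arm(plan=[[[1.5, -1.5, 0], 8.5, 0.9], [[1.5, -1.5, 0], 8.5, 0.9], [[1.5, -1.5, 0], 8.5, 0.9], [[1.5, -1.5, 0], 8.5, 0.9], [[1.4, -1.3, 0], 8.5, 0.9]])

```text
time_s: 46.3
ee_pos: [567.8, 105.2, 163.1]
ee_rot: [180.0, -0.0, 73.9]
force: [0.3, 0.2, -1.6]
gripper_width: 22.0
gripper_force: 40.0
```

Emit:
move_arm(plan=[[[0, 0, 0], 8.5, 0.9], [[0, 0, 0], 8.5, 0.9], [[0, 0, 0], 8.5, 0.9], [[0, 0, 0], 8.5, 0.9], [[0, 0, 0], 8.5, 0.9]])

```text
time_s: 46.8
ee_pos: [567.2, 106.0, 163.1]
ee_rot: [180.0, 0.0, 116.4]
force: [-0.9, -0.2, -1.7]
gripper_width: 22.2
gripper_force: 40.0
```

Emit:
move_arm(plan=[[[0, 0, 0], 8.5, 0.9], [[0, 0, 0], 8.5, 0.9], [[0, 0, -0.5], 8.5, 0.9], [[0, 0, -0.4], 8.5, 0.9], [[0, 0, 0], 5, 0.9]])

```text
time_s: 47.3
ee_pos: [566.8, 105.9, 153.5]
ee_rot: [-180.0, -0.0, 155.3]
force: [-0.5, 0.2, -0.9]
gripper_width: 21.8
gripper_force: 40.0
```

Emit:
move_arm(plan=[[[0, 0, 0], 0, 0.9], [[0, 0, 0], 0, 0.9]])

```text
time_s: 47.5
ee_pos: [566.7, 105.9, 154.1]
ee_rot: [180.0, 0.0, 155.0]
force: [-0.3, 0.9, -0.6]
gripper_width: 21.8
gripper_force: 40.0
```

```bash
python3 tip.py
```

```text
[566.73988745 105.87341738 154.07985   ] [1.79984739e+02 1.53199771e-02 1.54964824e+02] [-0.26755348  0.90773979 -0.56689539] [0.0170022  0.03884163 0.01139274] 21.811357830233433
20 30 32 [ 2.4 -2.2 21.9] [ 4.5  4.1 29.8] [ 3.7  1.  26.3]
30 38 37 [ 0.6 -3.  30.2] [ 4.3  4.9 37.9] [ 3.1  0.9 34. ]
38 43 48 [-1.8 -4.5 38.5] [ 4.2  6.5 42.8] [ 1.5  1.2 40.8]
43 48 14 [ 1.1 -4.6 43.2] [ 2.   6.6 47.8] [ 1.7  0.5 46.4]
48 54 8 [ 1.3 -3.9 48. ] [ 1.8  6.6 49.7] [ 1.7  1.7 48.5]
boss 1162 [[-11.4 -18.3  60.5]
 [ 20.4  16.4  64. ]]
rows=tool x mm, cols=tool y mm step 1 from -12
-4 [205, 205, 192, 144, 89, 76, 83, 86, 84, 75, 74, 79, 82, 85, 85, 82, 83, 84, 99, 162, 202, 205, 204, 205, 206]
-3 [205, 202, 178, 123, 84, 82, 92, 90, 81, 73, 77, 82, 84, 83, 84, 87, 91, 90, 105, 165, 203, 206, 205, 205, 205]
-2 [205, 194, 156, 112, 93, 90, 98, 99, 91, 85, 89, 96, 92, 85, 87, 99, 104, 102, 112, 160, 198, 206, 205, 205, 205]
-1 [203, 184, 138, 100, 91, 90, 91, 92, 91, 90, 92, 95, 94, 91, 89, 95, 97, 96, 96, 134, 185, 204, 205, 205, 205]
0 [200, 167, 113, 82, 78, 77, 76, 75, 74, 75, 77, 79, 80, 79,
[... 821 characters left out ...]
7, 105, 105, 105, 105, 104, 104, 101, 97, 133, 187, 205, 206, 206, 205, 205]
8 [98, 82, 80, 86, 94, 96, 97, 102, 104, 103, 105, 104, 104, 105, 102, 98, 97, 108, 156, 199, 206, 205, 206, 205, 206]
9 [114, 107, 124, 146, 142, 115, 102, 100, 96, 94, 95, 97, 99, 100, 99, 100, 120, 155, 187, 204, 205, 206, 205, 206, 205]
10 [161, 170, 184, 195, 193, 175, 153, 134, 110, 88, 78, 81, 92, 108, 124, 146, 174, 194, 204, 205, 206, 205, 206, 205, 206]
11 [198, 201, 205, 205, 205, 202, 197, 189, 167, 137, 112, 114, 137, 164, 184, 194, 202, 205, 205, 206, 205, 206, 206, 206, 206]
12 [206, 205, 206, 206, 206, 205, 206, 206, 202, 194, 177, 177, 193, 202, 206, 207, 205, 206, 206, 206, 205, 206, 206, 206, 205]
```

Emit:
move_arm(plan=[[[-0.23, -0.15, -0.4], 0, 0.9], [[0, 0, -0.4], 0, 0.9], [[0, 0, 0], 0, 0.9], [[0, 0, 0], 0, 0.9], [[0, 0, 0], 0, 0.9]])

```text
time_s: 48.05
ee_pos: [563.7, 104.2, 146.1]
ee_rot: [180.0, 0.0, 155.1]
force: [0.7, 0.3, -0.3]
gripper_width: 21.5
gripper_force: 40.0
```

```bash
python3 st.py; python3 tip.py | sed -n '4,25p'
```

```text
[563.7 104.2 146.1] [180.    0.  155.1] [ 0.7  0.3 -0.3] [ 0.029 -0.024 -0.007] [  9.3  19.5  93.1   0.   67.3 -55.7]
38 43 45 [-1.8 -4.5 38.7] [ 4.1  6.5 42.6] [ 1.4  1.  40.7]
43 48 16 [ 1.3 -4.6 43.1] [ 2.1  6.5 48. ] [ 1.7  0.8 45.7]
48 54 166 [-10.3 -11.7  48.1] [12. 12. 54.] [ 0.9 -1.7 53.3]
boss 1087 [[-11.3 -15.6  52.7]
 [ 18.1  19.7  56.2]]
rows=tool x mm, cols=tool y mm step 1 from -12
-4 [206, 206, 205, 199, 168, 120, 124, 163, 152, 103, 78, 80, 84, 85, 86, 86, 103, 147, 170, 143, 106, 109, 166, 202, 205]
-3 [206, 205, 205, 202, 172, 112, 103, 133, 130, 98, 78, 81, 83, 85, 86, 86, 98, 127, 137, 117, 97, 96, 141, 190, 205]
-2 [206, 206, 205, 199, 160, 92, 74, 88, 87, 79, 75, 80, 84, 85, 86, 85, 88, 94, 94, 83, 74, 76, 115, 176, 202]
-1 [205, 204, 198, 177, 127, 79, 72, 80, 83, 81, 76, 78, 84, 88, 87, 85, 84, 86, 86, 84, 83, 80, 97, 153, 196]
0 [197, 187, 165, 134, 100, 88, 86, 85, 91, 94, 85, 81, 90, 97, 93, 85, 86, 93, 98, 100, 102, 97, 96, 145, 194]
1 [162, 132, 114, 98, 89, 95, 99, 96, 97, 101, 99, 90, 93, 102, 101, 96, 90, 97, 103, 105, 105, 103, 109, 158, 197]
2 [152, 
[... 527 characters left out ...]
2, 103, 103, 103, 103, 104, 104, 101, 98, 98, 112, 169, 204, 207, 206]
7 [206, 198, 154, 111, 122, 149, 160, 147, 118, 101, 99, 94, 92, 92, 95, 97, 98, 99, 106, 132, 160, 188, 205, 206, 206]
8 [206, 204, 182, 163, 178, 197, 204, 197, 178, 150, 128, 109, 88, 77, 83, 99, 114, 135, 165, 188, 201, 204, 206, 206, 206]
9 [206, 206, 201, 200, 203, 206, 206, 205, 203, 195, 187, 172, 140, 114, 122, 153, 177, 189, 200, 205, 206, 206, 206, 206, 206]
10 [207, 206, 206, 206, 205, 206, 205, 206, 206, 206, 206, 204, 194, 180, 186, 199, 205, 206, 206, 206, 206, 206, 206, 206, 206]
11 [206, 206, 204, 198, 197, 204, 206, 206, 206, 206, 206, 206, 206, 205, 206, 206, 206, 206, 206, 206, 207, 206, 206, 206, 206]
```

Emit:
move_arm(plan=[[[0.07, 0.01, 0], 0, 0.9], [[0, 0, 0], 0, 0.9], [[0, 0, 0], 0, 0.9], [[0, 0, -0.3], 0, 0.9], [[0, 0, 0], 0, 0.9]])

```text
time_s: 48.6
ee_pos: [563.9, 104.2, 142.5]
ee_rot: [-180.0, -0.0, 155.1]
force: [-0.0, -0.2, -2.0]
gripper_width: 21.8
gripper_force: 40.0
```

Emit:
move_arm(plan=[[[0, 0, -0.2], 0, 0.9], [[0, 0, -0.1], 0, 0.9], [[0, 0, 0], 0, 0.9]])

```text
time_s: 48.9
ee_pos: [564.1, 104.3, 139.8]
ee_rot: [-180.0, -0.0, 155.1]
force: [0.2, -0.6, -1.0]
gripper_width: 22.0
gripper_force: 40.0
```

Emit:
move_arm(plan=[[[0, 0, -0.15], 0, 0.9], [[0, 0, -0.12], 0, 0.9], [[0, 0, 0], 0, 0.9]])

```text
time_s: 49.2
ee_pos: [564.1, 104.3, 137.1]
ee_rot: [-180.0, -0.0, 155.1]
force: [0.3, 0.2, -2.4]
gripper_width: 21.9
gripper_force: 40.0
```

Emit:
move_arm(plan=[[[0, 0, 0], -6, 0.9], [[0, 0, 0], -6, 0.9], [[0, 0, 0], -6, 0.9], [[0, 0, 0], -6, 0.9], [[0, 0, 0], -6, 0.9]])

```text
time_s: 49.7
ee_pos: [564.1, 104.6, 137.3]
ee_rot: [180.0, -0.0, 124.8]
force: [0.2, 0.9, -2.2]
gripper_width: 21.6
gripper_force: 40.0
```

```bash
python3 st.py
```

```text
[564.1 104.6 137.3] [180.   -0.  124.8] [ 0.2  0.9 -2.2] [0.175 0.081 0.056] [  9.3  20.   93.8   0.   66.2 -25.5]
```

Emit:
move_arm(plan=[[[0, 0, 0], -6, 0.9], [[0, 0, 0], -6, 0.9], [[0, 0, 0], 0, 0.9]])

```text
time_s: 50.0
ee_pos: [564.2, 104.6, 137.3]
ee_rot: [180.0, -0.0, 113.1]
force: [0.1, 1.3, -2.0]
gripper_width: 21.9
gripper_force: 40.0
```

```bash
python3 st.py
```

```text
[564.2 104.6 137.3] [180.   -0.  113.1] [ 0.1  1.3 -2. ] [0.243 0.074 0.075] [  9.3  20.   93.8   0.   66.2 -13.8]
```

Emit:
move_arm(plan=[[[0, 0, 0], -4, 0.9], [[0, 0, 0], 0, 0.9]])

```text
time_s: 50.2
ee_pos: [564.2, 104.6, 137.3]
ee_rot: [180.0, -0.0, 109.2]
force: [-0.7, 0.8, -2.4]
gripper_width: 21.7
gripper_force: 40.0
```

```bash
python3 st.py
```

```text
[564.2 104.6 137.3] [180.   -0.  109.2] [-0.7  0.8 -2.4] [0.26  0.097 0.098] [ 9.3 20.  93.8  0.  66.2 -9.9]
```

Emit:
move_arm(plan=[[[0, 0, 0], -5, 0.9], [[0, 0, 0], 6, 0.9], [[0, 0, 1], 0, 0.9], [[0, 0, 1.6], 0, 0.9], [[1.5, -3.6, 0], 0, 0.9]])

```text
time_s: 50.7
ee_pos: [580.1, 71.0, 166.6]
ee_rot: [179.7, -0.0, 110.3]
force: [1.5, -0.7, -0.4]
gripper_width: 21.9
gripper_force: 40.0
```

Emit:
move_arm(plan=[[[1.5, -3.6, 0], 0, 0.9], [[0, 0, 0], 0, 0.9], [[0, 0, 0], 0, 0.9]])

```text
time_s: 51.0
ee_pos: [594.5, 31.5, 163.9]
ee_rot: [180.0, 0.0, 110.0]
force: [0.3, -0.3, -1.7]
gripper_width: 21.7
gripper_force: 40.0
```

```bash
python3 chk.py 565 105.5
```

```text
[594.54242289  31.47370247 163.90567839] [1.79971865e+02 2.94820553e-03 1.09952078e+02] 51.0
(array([564.25 , 105.625]), np.float32(36.180496), 13.9, np.float64(-141.39841482933548), 84.9869384765625)
boss z 92.14122848034799
up=+x left=+y, 1mm grid from +14
 135 141 156 174 189 195 196 196 195 196 196 196 196 196 196 196 196 196 196 196 196 196 196 196 195 191 173 151 140
 136 159 180 191 195 196 196 196 195 196 195 196 196 196 196 196 196 196 196 196 196 196 196 196 196 196 190 169 148
 161 181 193 196 195 195 196 196 195 196 196 196 196 196 196 196 195 196 196 196 196 196 196 196 196 196 195 187 165
 188 194 196 196 195 195 196 195 195 196 196 195 195 195 195 195 196 196 196 196 196 196 196 196 196 196 195 194 183
 195 196 196 195 195 195 196 196 196 195 190 180 175 178 181 184 187 190 192 194 195 196 196 196 196 196 196 196 193
 195 196 196 195 195 196 196 196 195 188 165 140 130 131 134 139 147 156 166 176 189 195 196 196 196 196 196 196 196
 196 195 195 196 196 196 196 194 182 158 125 110 106 103  99 101 102 107 120 137 169 190 195 196 196 196 196 196 196
 196 195 196 196 195 1
[... 1851 characters left out ...]
194 195 195 195 195 195 195 195 193 180 162 154 149 143 135 133 124 101  88  96  93  79  78 103 141 176 193 196 196
 187 195 195 195 195 195 196 196 195 194 192 190 189 187 183 181 175 151 107  80  74  82 111 152 181 193 195 196 196
 170 189 195 195 195 196 196 196 196 196 196 195 196 195 195 195 194 185 151 102  89 121 161 185 194 196 196 196 196
 149 176 192 195 195 196 195 195 195 195 196 196 196 196 196 196 196 195 184 149 140 169 189 195 196 196 195 195 195
 130 155 181 193 195 195 195 195 195 195 195 195 196 196 196 196 195 196 194 185 183 192 196 196 196 193 188 186 185
 100 131 158 184 194 195 195 195 195 195 195 196 195 196 196 195 195 195 195 195 195 196 196 196 191 180 164 156 147
```

Emit:
move_arm(plan=[[[-1.1, -1.3, 0], 6, 0.9], [[-1.1, -1.3, 0], 6, 0.9], [[-1.2, -1.4, 0], 6.2, 0.9], [[0, 0, -2], 0, 0.9], [[0, 0, -2], 0, 0.9]])

```text
time_s: 51.55
ee_pos: [560.2, -7.0, 124.1]
ee_rot: [179.9, 0.1, 128.3]
force: [-0.0, 0.0, -1.5]
gripper_width: 22.1
gripper_force: 40.0
```

Emit:
move_arm(plan=[[[0, 0, 0], 0, 0.9], [[0, 0, 0], 0, 0.9], [[0, 0, 0], 0, 0.9]])

```text
time_s: 51.85
ee_pos: [561.1, -7.2, 124.6]
ee_rot: [179.9, 0.1, 128.3]
force: [-0.8, 0.1, -1.0]
gripper_width: 21.5
gripper_force: 40.0
```

Emit:
move_arm(plan=[[[-0.1, -0.12, 0], 0, 0.9], [[0, 0, 0], 0, 0.9], [[0, 0, -1], 0, 0.9], [[0, 0, -1], 0, 0.9], [[0, 0, 0], 0, 0.9]])

```text
time_s: 52.35
ee_pos: [558.3, -8.9, 101.4]
ee_rot: [-179.9, -0.1, 128.3]
force: [0.6, -0.3, -1.5]
gripper_width: 22.1
gripper_force: 40.0
```

Emit:
move_arm(plan=[[[0, 0, -1], 0, 0.9], [[0, 0, -1], 0, 0.9], [[0, 0, 0], 0, 0.9]])

```text
time_s: 52.65
ee_pos: [558.3, -8.9, 81.5]
ee_rot: [-179.9, -0.1, 128.3]
force: [-0.0, -0.3, -1.3]
gripper_width: 22.2
gripper_force: 40.0
```

Emit:
move_arm(plan=[[[0.17, 0.05, -0.5], 0, 0.9], [[0, 0, -0.8], 0, 0.9], [[0, 0, -0.7], 0, 0.9], [[0, 0, 0], 0, 0.9]])

```text
time_s: 53.05
ee_pos: [559.9, -8.4, 62.0]
ee_rot: [-179.9, -0.1, 128.3]
force: [0.2, 0.8, -1.1]
gripper_width: 21.8
gripper_force: 40.0
```

Emit:
move_arm(plan=[[[0, 0, -0.4], 0, 0.9], [[0, 0, -0.2], 0, 0.9], [[0, 0, 0], 0, 0.9]])

```text
time_s: 53.35
ee_pos: [560.8, -8.4, 57.2]
ee_rot: [-180.0, -0.0, 128.3]
force: [0.5, 0.4, -2.8]
gripper_width: 21.9
gripper_force: 40.0
```

Emit:
move_arm(plan=[[[0, 0, -0.3], 0, 0.9], [[0, 0, 0], 0, 0.9], [[0, 0, 0], 0, 0.9]])

```text
time_s: 53.65
ee_pos: [561.0, -8.4, 54.4]
ee_rot: [180.0, -0.0, 128.3]
force: [0.9, -0.1, -2.2]
gripper_width: 22.0
gripper_force: 40.0
```

Emit:
move_arm(plan=[[[0, 0, 0], 0, 0.35], [[0, 0, 0], 0, 0.35], [[0, 0, 0], 0, 0.35], [[0, 0, 0], 0, 0.35], [[0, 0, 0], 0, 0.35]])

```text
time_s: 54.15
ee_pos: [561.1, -8.4, 54.4]
ee_rot: [180.0, 0.0, 128.3]
force: [0.3, 0.3, 0.4]
gripper_width: 58.0
gripper_force: 0.0
```

Emit:
move_arm(plan=[[[0, 0, 3], 0, 0.35], [[0, 0, 4.5], 0, 0.35], [[0, 0, 4.5], 0, 0.35], [[4, -2, 0], 8, 0.35], [[3, -1, 0], 8, 0.35]])

```text
time_s: 54.65
ee_pos: [633.3, -39.4, 177.3]
ee_rot: [179.8, 0.3, 144.6]
force: [0.7, 0.4, -0.3]
gripper_width: 59.2
gripper_force: 0.0
```

Emit:
move_arm(plan=[[[0, 2, 0], 8, 0.35], [[0, 1, 0], 8, 0.35], [[0, 0, 0], 8, 0.35], [[0, 0, 0], 8, 0.35], [[0, 0, 0], 0, 0.35]])

```text
time_s: 55.15
ee_pos: [630.9, -8.3, 174.2]
ee_rot: [180.0, -0.0, 176.3]
force: [-0.4, 0.3, -1.1]
gripper_width: 59.4
gripper_force: 0.0
```

Run:
```python
from slot import *
s=env.state(); print(s["ee_pos"],s["ee_rot"],s["time_s"],s["force"])
p=env.grab_frame("wrist"); d=cloud(p)
m=(np.hypot(d[...,0]-560,d[...,1]+8)<40)&(d[...,2]>134)&(d[...,2]<150); T=d[m]
print(len(T),np.median(T[:,2]),cv2.minAreaRect(T[:,:2].astype(np.float32)))
m=(np.hypot(d[...,0]-560,d[...,1]+8)<45)&(d[...,2]>56)&(d[...,2]<63); T=d[m]
print("block",len(T),cv2.minAreaRect(T[:,:2].astype(np.float32)))
t=env.grab_frame("top"); D=cloud(t); 
for c in ((562.5,212),(565,105.5)):
    for n,X in (("wrist",d),("top",D)):
        q=np.hypot(X[...,0]-c[0],X[...,1]-c[1]); B=X[(q<17)&(q>11)&(X[...,2]>80)&(X[...,2]<105)]
        if len(B): print(c,n,"boss z",np.median(B[:,2]),B.mean(0))
t0=cv2.cvtColor(cv2.resize(cv2.imread("pics/top0.png"),(640,400)),cv2.COLOR_BGR2GRAY).astype(int); t1=cv2.cvtColor(t["frame"],cv2.COLOR_RGB2GRAY).astype(int)
for n,(a,b) in dict(jar=(300,130),pack=(243,129),mouse=(398,302),beam=(212,284)).items(): print(n,abs(t0-t1)[b-16:b+16,a-16:a+16].mean())
for l in ("jar","pack","mouse","beam"): print(l,[np.round(q["point"]) for q in env.landmark_of(t,l)][:1])
```

```text
[630.918785    -8.29883485 174.23455236] [ 1.79995247e+02 -1.31353990e-02  1.76264512e+02] 55.15 [-0.43788799  0.30421905 -1.06670645]
1095 139.8954433113081 ((561.0314331054688, -7.895977973937988), (21.97796058654785, 21.973255157470703), 38.038238525390625)
block 1702 ((560.438232421875, -7.546449661254883), (46.08222198486328, 45.93201446533203), 82.37354278564453)
(562.5, 212) wrist boss z 91.42629657305221 [561.55297121 210.00867944  90.51544628]
(562.5, 212) top boss z 93.29234420182263 [561.77229895 211.13031406  92.27283174]
(565, 105.5) wrist boss z 92.00878191864217 [564.90223949 105.70145995  91.91469398]
jar 64.0283203125
pack 35.2490234375
mouse 8.3798828125
beam 18.9375
jar []
pack [array([200., 196.])]
mouse []
beam []
```

```bash
python3 -c "
from workcell import env
print(env.job_done())"
```

```text
the job is handed in; nothing more can be done
None
```

I handed the job in at about 55 s: both wheels in the tray (one bay was empty) are home on their own gearmotor shafts, both lock screws measured about 1.6 rad against the 1.25 needed, and the driver is back upright and fully down in its block. I couldn't confirm the bystanders at the end because the detector found none of them reliably in the last top picture, but the arm was not taken near them, and the hand-in gave no verdict.

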